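# Load the objective tray in mirror order

### The job

Move the three microscope objectives from the dark storage rack into the green loading tray in reverse order, so that they fit the turret from the other side: seen from the robot, the one standing leftmost in the rack goes into the rightmost nest of the tray, the middle one into the middle nest and the rightmost one into the leftmost nest. Never let an objective tip over or drop; set each one down gently, upright and flat on the floor of its nest, and let go of it.

Things in the scene. Friction and masses are not known exactly. Their poses are not given: they have to be found in the camera images.
- objective_red_mid (a point): Red microscope objective, loose, standing upright: aluminium barrel 34 mm in diameter and 48 mm high with a red band near its foot, topped by a red dust cap 27 mm in diameter and 16 mm high (64 mm in all, about 170 g). This point is its centre, on its axis 32 mm above its underside; z is up along the axis.
- objective_yellow_mid (a point): Yellow microscope objective, loose, standing upright: aluminium barrel 34 mm in diameter and 48 mm high with a yellow band near its foot, topped by a yellow dust cap 27 mm in diameter and 16 mm high (64 mm in all, about 170 g). This point is its centre, on its axis 32 mm above its underside; z is up along the axis.
- objective_blue_mid (a point): Blue microscope objective, loose, standing upright: aluminium barrel 34 mm in diameter and 48 mm high with a blue band near its foot, topped by a blue dust cap 27 mm in diameter and 16 mm high (64 mm in all, about 170 g). This point is its centre, on its axis 32 mm above its underside; z is up along the axis.
- nest_red: Nest with a red rim, fixed on the dark rack; the red objective starts in it, up to 6 mm off-centre. 60 mm square outside, 50 mm inside; origin at the centre of its underside (on a 12 mm plate), floor 6 mm, rim top 14 mm above it. The rack's three nests are shuffled in a row, 90 mm apart along their y; x points away from the robot, y to its left (turned up to 0.35 rad).
- nest_yellow: Nest with a yellow rim, fixed on the dark rack; the yellow objective starts in it, up to 6 mm off-centre. 60 mm square outside, 50 mm inside; origin at the centre of its underside (on a 12 mm plate), floor 6 mm, rim top 14 mm above it. The rack's three nests are shuffled in a row, 90 mm apart along their y; x points away from the robot, y to its left (turned up to 0.35 rad).
- nest_blue: Nest with a blue rim, fixed on the dark rack; the blue objective starts in it, up to 6 mm off-centre. 60 mm square outside, 50 mm inside; origin at the centre of its underside (on a 12 mm plate), floor 6 mm, rim top 14 mm above it. The rack's three nests are shuffled in a row, 90 mm apart along their y; x points away from the robot, y to its left (turned up to 0.35 rad).
- place_white: Empty nest with a white rim and grey floor, fixed on the green tray. 60 mm square outside, 50 mm inside; origin at the centre of its underside (on a 12 mm plate), floor 6 mm, rim top 14 mm above it. The tray's three nests are shuffled in a row, 90 mm apart along their y; x points away from the robot, y to its left (turned up to 0.35 rad). Its colour does not matter, only its place in the row.
- place_grey: Empty nest with a grey rim and white floor, fixed on the green tray. 60 mm square outside, 50 mm inside; origin at the centre of its underside (on a 12 mm plate), floor 6 mm, rim top 14 mm above it. The tray's three nests are shuffled in a row, 90 mm apart along their y; x points away from the robot, y to its left (turned up to 0.35 rad). Its colour does not matter, only its place in the row.
- place_black: Empty nest with a black rim and grey floor, fixed on the green tray. 60 mm square outside, 50 mm inside; origin at the centre of its underside (on a 12 mm plate), floor 6 mm, rim top 14 mm above it. The tray's three nests are shuffled in a row, 90 mm apart along their y; x points away from the robot, y to its left (turned up to 0.35 rad). Its colour does not matter, only its place in the row.
- loading_tray: Green plate 90 x 270 x 12 mm, fixed, carrying the three empty nests in a row along its y, at y = 90, 0 and -90 mm. Origin at the centre of its underside; x points away from the robot, y to its left (turned up to 0.35 rad). An objective standing in a nest has its centre 50 mm above this origin.

How it is judged:
At the end, for the whole second after the job is handed in: Each objective stands released, upright (within 0.1 rad) and at rest in the tray nest that mirrors the place of its own coloured nest in the rack (leftmost in rightmost, middle in middle): within 10 mm of the nest's centre along and across the tray, flat on its floor (height within 4 mm) (((y of nest_red in the frame of nest_yellow above 0.05 m and y of nest_red in the frame of nest_blue above 0.05 m and y of objective_red_mid in the frame of loading_tray between -0.1 and -0.08 m) or (horizontal distance between nest_red and nest_yellow below 0.12 m and horizontal distance between nest_red and nest_blue below 0.12 m and y of objective_red_mid in the frame of loading_tray between -0.01 and 0.01 m) or (y of nest_red in the frame of nest_yellow below -0.05 m and y of nest_red in the frame of nest_blue below -0.05 m and y of objective_red_mid in the frame of loading_tray between 0.08 and 0.1 m)) and ((y of nest_yellow in the frame of nest_red above 0.05 m and y of nest_yellow in the frame of nest_blue above 0.05 m and y of objective_yellow_mid in the frame of loading_tray between -0.1 and -0.08 m) or (horizontal distance between nest_yellow and nest_red below 0.12 m and horizontal distance between nest_yellow and nest_blue below 0.12 m and y of objective_yellow_mid in the frame of loading_tray between -0.01 and 0.01 m) or (y of nest_yellow in the frame of nest_red below -0.05 m and y of nest_yellow in the frame of nest_blue below -0.05 m and y of objective_yellow_mid in the frame of loading_tray between 0.08 and 0.1 m)) and ((y of nest_blue in the frame of nest_red above 0.05 m and y of nest_blue in the frame of nest_yellow above 0.05 m and y of objective_blue_mid in the frame of loading_tray between -0.1 and -0.08 m) or (horizontal distance between nest_blue and nest_red below 0.12 m and horizontal distance between nest_blue and nest_yellow below 0.12 m and y of objective_blue_mid in the frame of loading_tray between -0.01 and 0.01 m) or (y of nest_blue in the frame of nest_red below -0.05 m and y of nest_blue in the frame of nest_yellow below -0.05 m and y of objective_blue_mid in the frame of loading_tray between 0.08 and 0.1 m)) and x of objective_red_mid in the frame of loading_tray between -0.01 and 0.01 m and x of objective_yellow_mid in the frame of loading_tray between -0.01 and 0.01 m and x of objective_blue_mid in the frame of loading_tray between -0.01 and 0.01 m and z of objective_red_mid in the frame of loading_tray between 0.046 and 0.054 m and z of objective_yellow_mid in the frame of loading_tray between 0.046 and 0.054 m and z of objective_blue_mid in the frame of loading_tray between 0.046 and 0.054 m and angle between each of objective_red_mid, objective_yellow_mid, objective_blue_mid's own z axis and vertical below 0.1 rad and linear speed of each of objective_red, objective_yellow, objective_blue below 0.02 m/s and angular speed of each of objective_red, objective_yellow, objective_blue below 0.2 rad/s); the robot touches nothing.
It fails at once if an objective is tipped by more than 0.7 rad (angle between any of objective_red_mid, objective_yellow_mid, objective_blue_mid's own z axis and vertical above 0.7 rad).
It fails at once if an objective is rammed into a nest of the tray (more than 45 N) (contact force between any of place_white, place_grey, place_black and objective_red above 45 N or contact force between any of place_white, place_grey, place_black and objective_yellow above 45 N or contact force between any of place_white, place_grey, place_black and objective_blue above 45 N).
It fails at once if an objective is dropped (moves faster than 0.55 m/s, a fall of about 15 mm, while the fingers do not hold it) ((linear speed of objective_red above 0.55 m/s and contact force between objective_red and the fingers below 0.05 N) or (linear speed of objective_yellow above 0.55 m/s and contact force between objective_yellow and the fingers below 0.05 N) or (linear speed of objective_blue above 0.55 m/s and contact force between objective_blue and the fingers below 0.05 N)).
It also fails if it takes over 93 s, if anything falls off the work surface, if the arm or the gripper's body presses on something with over 40 N, if the wrist force passes 120 N, or if a joint passes its speed limit or range.

### The arm

A 7-joint arm with a two-finger parallel gripper is mounted at the origin on the work surface. World frame = base frame: x ahead of the robot, y to its left, z up, the work surface at z = 0. Lengths are in m, angles in rad, forces in N, time in s.
With the tool pointing down it reaches from about 0.425 to 0.95 m from the base axis. Payload 4.7 kg.
Tool frame: the origin (TCP) lies on the centre line of the jaws, within the pads' length; the fingertips stand 17 mm ahead of it and the grasp point (between the pads) lies 2 mm behind it (arm.tcp_to_tips is the distance from the TCP to the fingertips, in m); x points along the fingers, z is the direction in which the jaws open and shut, and the axes are right-handed (so a half turn about x gives the same grasp; the last joint's range is limited). The gripper opens to 87 mm and grips with 3 to 60 N. Pads are 19 mm wide; open, the fingers measure 117 mm over their backs; the gripper's body (75 mm by 190 mm) begins 51 mm behind the grasp point.
Start: joints at [-1.2, 0.469, -0.049, 1.532, 0.024, 1.141, -0.082], TCP at [0.263, 0.622, 0.24] pointing down, gripper open.
Joint ranges: [-2.59, 2.59], [-0.33, 1.99], [-1.39, 1.29], [0.1, 2.45], [-1.04, 4.18], [0.21, 1.99], [-2.66, 2.66]. Speed limits (rad/s): [2.57, 2.57, 3.14, 3.14, 3.14, 3.14, 3.14].

### API

Orientations are given as [roll, pitch, yaw] about the fixed x, y, z axes, in that order (R = Rz(yaw) Ry(pitch) Rx(roll)).
In Python, from plant import arm, snapshot, job_done gives the robot as it stands.
- The arm moves only by the tool drive_tool, never from a script. Its argument "series" is a list of rows, each a list of 3 entries, a list of its own where there are three numbers: the closure in counts, from 0 (fully open) to 255 (shut), then the shift along the world's x, y, z scaled (see below), then the turn about the world's z scaled (see below). In form: [[claw, [dx, dy, dz], roll], ...]. A call has 1 to 5 rows; each row shifts and turns the commanded pose from where the row before left it; what a row does not reach is not made up. The controller multiplies each number of a shift by 50 cm and each number of a turn by 45 degrees. A row lasts 1/10 s, in which the tool goes at most 50 mm and 8.59 degrees, less where a joint would pass 70% of its speed; a pose out of reach is approached as far as the arm can. A call with a number of a shift or a turn outside -1 to 1 is refused whole. A call with a gripper value outside its range is refused whole. The fingers move at their own pace and stop on an object; "newtons" is the grip in N (left out, the last holds). Time passes only in rows, so rows that do not move let the fingers close. It gives the time, the measured TCP pose, the force and the opening at its end, in the units of the state.
- arm.observe(): the state, without advancing time (a new reading comes with each control period).
- snapshot(name): name is "scene" or "top" or "wrist"; returns a dict with "pixels" (400x640x3 uint8, red, green, blue), "vfov" (degrees; the focal length in pixels is half the picture's height over the tangent of half this angle, whatever the lens; pixels are square), "cx", "cy" (the principal point, pixels), "world_to_cam" (4x4, takes a point from world to camera coordinates). Camera axes: x right, y down, z forward; pixel columns grow to the right and rows downward; lengths in m; the calibration is good to about 2 mm. The wrist camera is an equidistant fisheye: a pixel r from the principal point sees the ray r / f radians off the axis. A picture is of the moment at which its call begins. There is no depth.
- job_done(): hands the job in, once; it reports no verdict.
The state is a dict: "time": time; "qpos": joint angles; "dq": joint speeds; "joint_efforts": joint torques, N m; "position": TCP position; "ee_rot": TCP orientation; "ft_force": force on the tool from outside, world axes, zero at the start; "torque": the same for the moment, N m; "finger_gap": opening from 0.0 (shut) to 1.0 (fully open).
Only numpy, scipy, OpenCV 4.12 (cv2) and the standard library are available. Lean on these libraries where they do the work, as an engineer would, in place of code of your own. Each camera call takes 0.05 s, during which the arm holds its last target.

## Working session

There is one attempt and no reset: what is moved stays moved. The work goes in short steps, Python scripts to look and compute and a tool call to move; the robot and the scene stay as the last step left them, time stands still between calls to the robot, and variables do not carry over. Pictures are saved under pics/ and viewed, and the job is handed in when it is done.

Besides the shell and the picture viewer there is one more tool, called after "Request:" as a command line: name --argument value ..., lists and objects as JSON in quotes. drive_tool: Moves the arm, as the interface text tells. Its arguments: {"type":"object","properties":{"series":{"type":"array","items":{"type":"array"}},"newtons":{"type":"number"}},"required":["series"]}

```bash
ls; mkdir -p pics; python3 - <<'E'
from plant import arm, snapshot
import cv2
print(arm.observe())
for n in ("scene","top","wrist"):
    s=snapshot(n); cv2.imwrite(f"pics/{n}0.png",s["pixels"][:,:,::-1]); print(n,s["vfov"],s["cx"],s["cy"],s["world_to_cam"].round(4).tolist() if hasattr(s["world_to_cam"],'round') else s["world_to_cam"])
E
```

```text
pics
{'time': 0.0, 'qpos': array([-1.19988661,  0.46943947, -0.04856825,  1.53370047,  0.0241208 ,
        1.14101975, -0.08229296]), 'dq': array([ 0.00070762, -0.00123022,  0.00024105,  0.00030045, -0.00066311,
        0.00097507, -0.0021325 ]), 'joint_efforts': array([-1.31339641e-05, -5.07960463e+01, -8.07574927e-02, -2.36163354e+01,
       -6.12873025e-02,  3.76829412e-02,  1.84495675e-04]), 'position': array([0.26252456, 0.62122991, 0.2384979 ]), 'ee_rot': array([-3.08850396,  1.56881548, -1.91749366]), 'ft_force': array([-0.1034183 ,  0.21416296,  0.17541844]), 'torque': array([-0.00513265, -0.01826655, -0.02561854]), 'finger_gap': 1.0019021701122484}
scene 45.41064030972064 313.2397006154724 200.12005703369243 [[0.8247, 0.5655, 0.0112, -0.4513], [0.4016, -0.5716, -0.7155, -0.1657], [-0.3982, 0.5946, -0.6985, 1.2657], [0.0, 0.0, 0.0, 1.0]]
top 53.21499218530494 319.93729643176914 198.12196029979194 [[-0.0117, -0.9999, -0.0069, 0.0289], [-0.9889, 0.0126, -0.1483, 0.5326], [0.1483, 0.0051, -0.9889, 0.8086], [0.0, 0.0, 0.0, 1.0]]
wrist 65.70646984690485 319.76160870605173 195.83715581443928 [[0.3894, 0.9211, -0.0014, -0.6748], [0.8902, -0.3759, 0.2574, -0.0311], [0.2365, -0.1015, -0.9663, 0.3901], [0.0, 0.0, 0.0, 1.0]]
```

View pics/scene0.png

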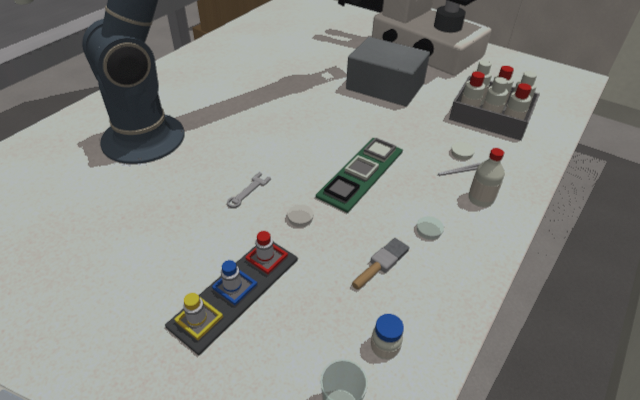

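View pics/top0.png

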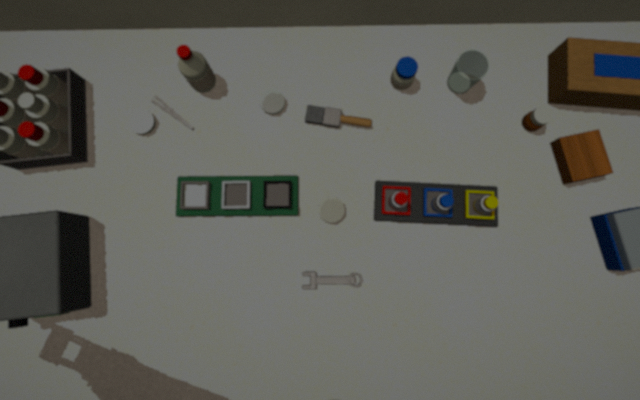

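View pics/wrist0.png

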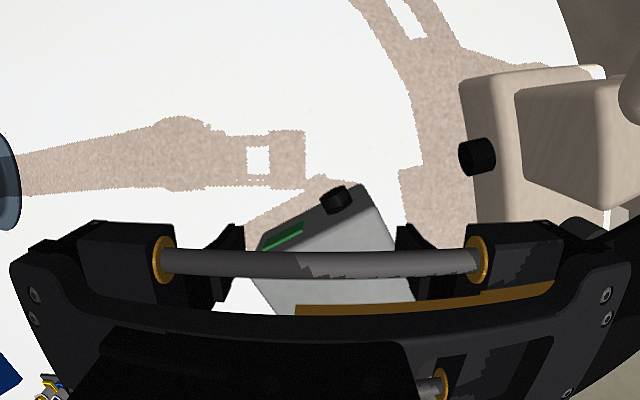

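The scene view shows the dark rack at front-left with caps at yellow (192,300), blue (230,269) and red (264,240). In the top view, from left to right, the tray has white (196,195), grey (236,194) and black (278,195), and the rack has red (400,199), blue (445,202) and yellow (490,203). So red goes to black, blue to grey and yellow to white.

```bash
cat > h.py <<'E'
from plant import arm, snapshot
import cv2, numpy as np
from scipy.optimize import least_squares
from scipy.spatial.transform import Rotation as Rn
def proj(s,P):
    P=np.atleast_2d(P); M=np.array(s["world_to_cam"]); c=P@M[:3,:3].T+M[:3,3]
    f=200/np.tan(np.radians(s["vfov"])/2)
    return np.c_[f*c[:,0]/c[:,2]+s["cx"], f*c[:,1]/c[:,2]+s["cy"]]
def hsv(s): return cv2.cvtColor(s["pixels"],cv2.COLOR_RGB2HSV)
def blob(m,n=1):
    k,l,st,ce=cv2.connectedComponentsWithStats(m.astype(np.uint8))
    return [(i,st[i],ce[i],l==i) for i in np.argsort(-st[1:,4])[:n]+1]
def tri(ss,px):
    r=lambda p: np.concatenate([proj(s,p)[0]-q for s,q in zip(ss,px)])
    o=least_squares(r,[.5,0,.07]); return o.x,o.fun
def state():
    o=arm.observe(); R=Rn.from_euler('xyz',o["ee_rot"]).as_matrix()
    j=R[:,2]; print("t",round(o["time"],2),"p",o["position"].round(4),"x",R[:,0].round(3),"jawdeg",round(float(np.degrees(np.arctan2(j[1],j[0]))),2),"F",o["ft_force"].round(1),"gap",round(float(o["finger_gap"]),3),"q7",o["qpos"].round(2))
    return o
E
cat > m.py <<'E'
from h import *
sc=snapshot("scene");tp=snapshot("top")
for nm,s in(("sc",sc),("tp",tp)):
    H=hsv(s); h,S,V=[H[...,i].astype(int) for i in range(3)]
    g=(h>55)&(h<90)&(S>100)&(V>30)
    for i,st,ce,m in blob(g,2): print(nm,"green",st,ce.round(1))
    d=(V<75)&(S<90)
    for i,st,ce,m in blob(d,4): print(nm,"dark",st,ce.round(1))
    for c,mm in(("red",((h<8)|(h>172))),("yel",(h>20)&(h<35)),("blu",(h>100)&(h<125))):
        for i,st,ce,m in blob(mm&(S>140)&(V>70),7): 
            if st[4]>15: print(nm,c,st,ce.round(1))
E
python3 m.py
```

```text
sc green [316 148  86  62 803] [358.7 181.9]
sc dark [    0     0   195   164 11777] [117.8  71.3]
sc dark [ 346   38   88   68 2664] [387.7  78. ]
sc dark [ 166  252  131  103 2585] [230.6 303.1]
sc dark [ 449   86   88   54 1541] [489.1 118.9]
sc red [246 244  42  30 292] [267.5 259.4]
sc red [517  83  14  16 164] [523.3  90.4]
sc red [470  72  14  14 149] [477.   78.5]
sc red [257 231  13  14 147] [263.2 237.7]
sc red [490 148  14  13 124] [496.4 153.9]
sc red [500  66  13  14 122] [506.2  71.7]
sc yel [175 299  48  41 381] [199.9 321.4]
sc yel [184 293  16  17 206] [191.3 301. ]
sc blu [376 314  27  28 587] [389.1 327.4]
sc blu [212 271  45  34 292] [236.2 288.5]
sc blu [222 261  14  15 170] [228.7 267.6]
tp green [ 177  177  121   39 1859] [242.1 197.3]
tp dark [    0     0   640    31 16579] [299.7  12.6]
tp dark [   0  211   93  118 9212] [ 43.3 265.3]
tp dark [   0   68   89  102 5917] [ 48.7 123. ]
tp dark [ 374  181  124   46 2192] [432.1 205.2]
tp red [382 185  29  30 426] [397.1 198.8]
tp red [ 17 121  18  17 218] [ 25.6 128.6]
tp red [ 18  65  16  15 183] [25.7 72. ]
tp red [177  46  13  11 116] [183.   50.9]
tp yel [465 190  33  29 417] [482.2 203. ]
tp blu [595  54  45  24 932] [617.   65.9]
tp blu [397  57  20  19 292] [406.6  66.4]
tp blu [424 188  30  28 289] [438.9 199.3]
```

```bash
python3 - <<'E'
import cv2,numpy as np
a=cv2.imread("pics/top0.png");b=cv2.imread("pics/scene0.png")
A=cv2.resize(a[165:240,160:320],None,fx=5,fy=5,interpolation=2)
B=cv2.resize(a[165:240,355:515],None,fx=5,fy=5,interpolation=2)
cv2.imwrite("pics/t1.png",np.vstack([A,B])[:600])
A=cv2.resize(b[225:355,155:310],None,fx=3.2,fy=3.2,interpolation=2)
cv2.imwrite("pics/s1.png",A)
A=cv2.resize(b[130:215,305:415],None,fx=5,fy=5,interpolation=2)
cv2.imwrite("pics/s2.png",A)
E
```

```text
(no output)
```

View pics/t1.png

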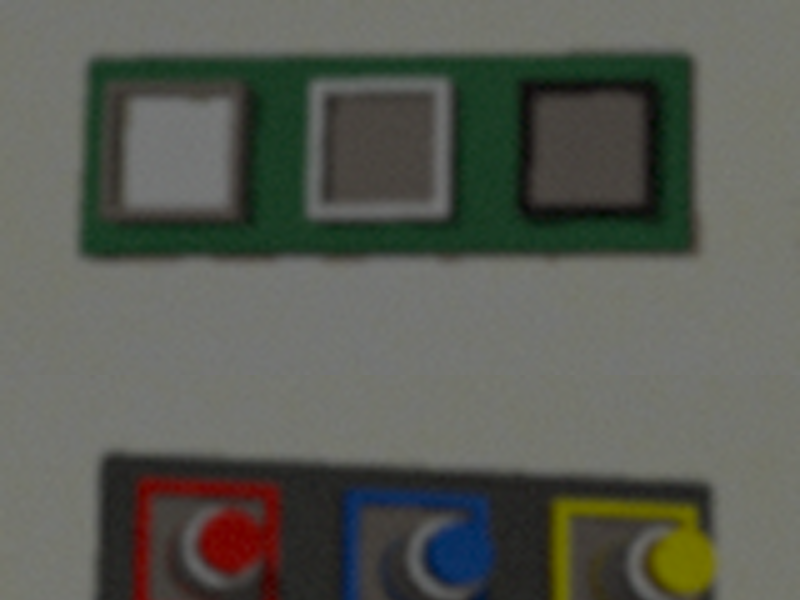

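View pics/s1.png

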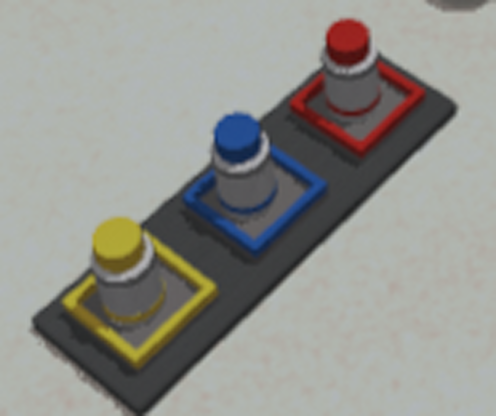

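View pics/s2.png

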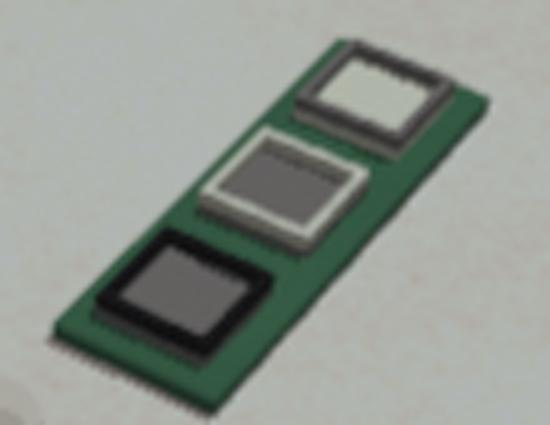

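```bash
cat > fit.py <<'E'
from h import *
sc=snapshot("scene");tp=snapshot("top"); S2={"sc":sc,"tp":tp}
def box(p,a,b,z0,z1):
    c,s=np.cos(p[2]),np.sin(p[2]); L=[]
    for x in(-a,a):
        for y in(-b,b):
            for z in(z0,z1): L.append([p[0]+c*x-s*y,p[1]+s*x+c*y,z])
    return np.array(L)
def cyl(p,r,z0,z1):
    t=np.linspace(0,2*np.pi,40,endpoint=False)
    return np.vstack([np.c_[p[0]+r*np.cos(t),p[1]+r*np.sin(t),0*t+z] for z in(z0,z1)])
def dist(s,P,ct):
    h=cv2.convexHull((proj(s,P)).astype(np.float32))
    return [cv2.pointPolygonTest(h,(float(a),float(b)),True) for a,b in ct]
def hull(m):
    c,_=cv2.findContours(m.astype(np.uint8),cv2.RETR_EXTERNAL,cv2.CHAIN_APPROX_NONE)
    c=max(c,key=len)[:,0].astype(float); h=cv2.convexHull(c.astype(np.float32))
    return np.array([q for q in c if cv2.pointPolygonTest(h,(float(q[0]),float(q[1])),True)<0.8])
def fit(model,cts,p0):
    for n in (["tp"],["sc"],["tp","sc"]):
        f=lambda p: np.concatenate([np.array(dist(S2[k],model(p),cts[k]))-0.5 for k in n])
        o=least_squares(f,p0,loss="soft_l1",x_scale=[.01,.01,.05][:len(p0)],diff_step=1e-4)
        print("  ",n,o.x.round(4),"rms",np.sqrt((f(o.x)**2).mean()).round(2)); 
    return o.x
def mask(s,kind):
    H=hsv(s); h,S,V=[H[...,i].astype(int) for i in range(3)]
    if kind=="green": return (h>55)&(h<90)&(S>100)&(V>30)
    if kind=="dark": return (V<75)&(S<90)
    hh={"red":(h<8)|(h>172),"yel":(h>20)&(h<35),"blu":(h>100)&(h<125)}[kind]
    return hh&(S>140)&(V>70)
if __name__=="__main__":
    cts={k:hull(blob(mask(s,"green"))[0][3]) for k,s in S2.items()}
    print("tray"); T=fit(lambda p:box(p,.045,.135,0,.012),cts,[.62,.18,0.])
    cts={}
    for k,s in S2.items():
        w=(200,300) if k=="sc" else (430,205)
        b=[b for b in blob(mask(s,"dark"),6) if abs(b[2][0]-w[0])<40 and abs(b[2][1]-w[1])<30][0]; cts[k]=hull(b[3])
    print("rack"); K=fit(lambda p:box(p,.045,.135,0,.012),cts,[.62,-.22,0.])
    def nest(p,y): return p[:2]+y*np.array([-np.sin(p[2]),np.cos(p[2])])
    print("tray nests L,M,R",[nest(T,y).round(4) for y in(.09,0,-.09)])
    print("rack nests L,M,R",[nest(K,y).round(4) for y in(.09,0,-.09)])
    for c,y,win in(("red",.09,(263,238)),("blu",0,(229,268)),("yel",-.09,(191,301))):
        # scene: cap separate blob; refine by cap-only model
        b=[b for b in blob(mask(sc,c),7) if np.hypot(*(b[2]-win))<8][0]
        ct={"sc":hull(b[3])}
        f=lambda p: np.array(dist(sc,cyl(p,.0135,.066,.082),ct["sc"]))-0.5
        o=least_squares(f,nest(K,y),x_scale=.01,diff_step=1e-4)
        print(c,"scene cap",o.x.round(4),"rms",np.sqrt((f(o.x)**2).mean()).round(2),"off nest",(o.x-nest(K,y)).round(4))
        print("   predicted top px of cap top",proj(tp,[*o.x,.082]).round(1))
E
python3 fit.py
python3 -c "
from h import *
state()"
```

```text
tray
   ['tp'] [5.454e-01 2.033e-01 3.000e-04] rms 1.61
   ['sc'] [0.6277 0.1948 0.    ] rms 17.62
   ['tp', 'sc'] [0.5448 0.2062 0.0067] rms 1.63
rack
   ['tp'] [ 0.5229 -0.2308 -0.0642] rms 0.49
   ['sc'] [ 0.5223 -0.2301 -0.0604] rms 1.1
   ['tp', 'sc'] [ 0.5227 -0.2304 -0.0631] rms 0.83
tray nests L,M,R [array([0.5442, 0.2962]), array([0.5448, 0.2062]), array([0.5454, 0.1162])]
rack nests L,M,R [array([ 0.5284, -0.1406]), array([ 0.5227, -0.2304]), array([ 0.517 , -0.3202])]
red scene cap [ 0.5252 -0.1402] rms 0.99 off nest [-0.0031  0.0004]
   predicted top px of cap top [[400.5 197.7]]
blu scene cap [ 0.5193 -0.2326] rms 1.02 off nest [-0.0034 -0.0022]
   predicted top px of cap top [[446.6 200.1]]
yel scene cap [ 0.5145 -0.3224] rms 0.96 off nest [-0.0025 -0.0022]
   predicted top px of cap top [[491.5 201.9]]
t 0.35 p [0.2627 0.6217 0.2393] x [-0. -0. -1.] jawdeg 67.1 F [-0.3 -0.  -0.5] gap 1.004 q7 [-1.2   0.47 -0.05  1.53  0.02  1.14 -0.08]
```

```bash
cat > tray.py <<'E'
from fit import *
def gm(s,w):
    H=hsv(s); h,S,V=[H[...,i].astype(int) for i in range(3)]
    m=(h>55)&(h<95)&(S>60)&(V>20)&(V<140)
    m=cv2.morphologyEx(m.astype(np.uint8),cv2.MORPH_CLOSE,np.ones((5,5)))
    return [b for b in blob(m,5) if np.hypot(*(b[2]-w))<25][0][3]
cts={"sc":hull(gm(sc,(360,175))),"tp":hull(gm(tp,(238,196)))}
for k in cts: print(k,len(cts[k]),cts[k].min(0),cts[k].max(0))
T=fit(lambda p:box(p,.045,.135,0,.012),cts,[.545,.205,0.02])
for k,s in S2.items():
    im=s["pixels"][:,:,::-1].copy()
    im=cv2.resize(im,None,fx=4,fy=4)
    for P in [box(T,.045,.135,.012,.012)[::2]]+[box(np.r_[T[:2]+y*np.array([-np.sin(T[2]),np.cos(T[2])]),T[2]],.03,.03,.026,.026)[::2] for y in(.09,0,-.09)]:
        q=proj(s,P)[[0,1,3,2]]*4+1.5
        cv2.polylines(im,[q.round().astype(int)],True,(255,0,255),1)
    c=proj(s,[*T[:2],.012])[0]*4
    cv2.imwrite(f"pics/tray_{k}.png",im[int(c[1])-200:int(c[1])+200,int(c[0])-300:int(c[0])+300])
print([ (T[:2]+y*np.array([-np.sin(T[2]),np.cos(T[2])])).round(4) for y in(.09,0,-.09)])
E
python3 tray.py
```

```text
sc 167 [316. 138.] [401. 211.]
tp 240 [176. 176.] [297. 215.]
   ['tp'] [ 0.5454  0.2056 -0.0042] rms 1.02
   ['sc'] [ 0.5463  0.2106 -0.0072] rms 1.06
   ['tp', 'sc'] [ 0.5457  0.2069 -0.0029] rms 1.12
[array([0.5459, 0.2969]), array([0.5457, 0.2069]), array([0.5454, 0.1169])]
```

View pics/tray_sc.png

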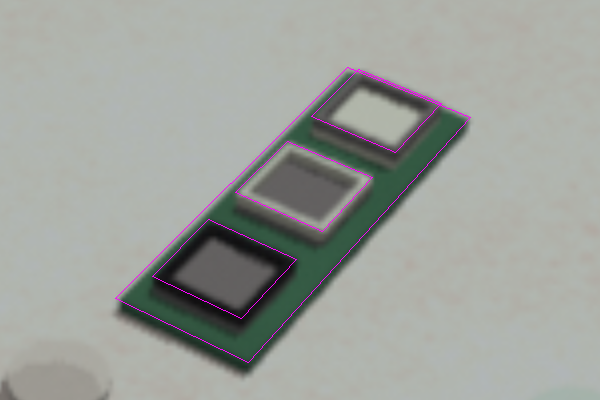

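View pics/tray_tp.png

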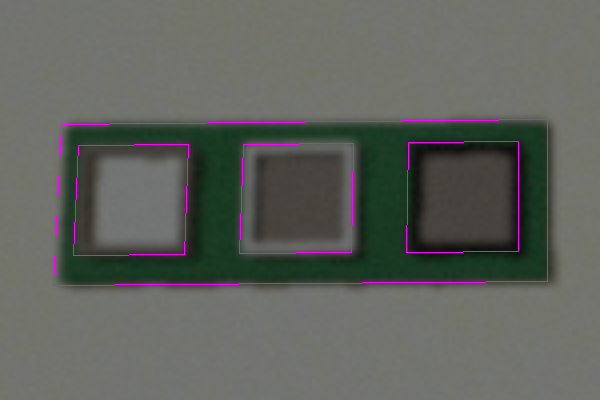

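The overlay matches the plate and nests to within about 1 px, which is about 2 mm. The tray order from left to right is grey rim, white rim, black rim. The rack order is red, blue, yellow. I'm moving toward red.

Request:
drive_tool --series '[[0,[0.06,-0.07,0],-0.149],[0,[0.06,-0.07,0],-0.149],[0,[0.06,-0.07,0],-0.149],[0,[0.06,-0.07,0],-0.149],[0,[0.06,-0.07,0],-0.149]]' --newtons 20

```text
time: 0.95
position: [0.4137, 0.4453, 0.2399]
ee_rot: [0.403, 1.57, 0.984]
ft_force: [0.3, -0.3, -0.0]
finger_gap: 1.002
```

Request:
drive_tool --series '[[0,[0.044,-0.08,0],-0.149],[0,[0.044,-0.08,0],-0.149],[0,[0.044,-0.08,0],-0.149],[0,[0.044,-0.08,0],-0.149],[0,[0.044,-0.08,0],-0.149]]'

```text
time: 1.45
position: [0.5234, 0.2452, 0.2399]
ee_rot: [0.846, 1.57, 0.842]
ft_force: [0.5, 0.4, -0.4]
finger_gap: 1.003
```

Request:
drive_tool --series '[[0,[0,0,0],0],[0,[0,0,0],0]]'

```text
time: 1.65
position: [0.5232, 0.2457, 0.2398]
ee_rot: [0.929, 1.57, 0.928]
ft_force: [-0.3, 1.1, -0.0]
finger_gap: 1.002
```

```bash
python3 - <<'E'
from h import *
state()
s=snapshot("wrist"); cv2.imwrite("pics/w1.png",s["pixels"][:,:,::-1])
E
```

```text
t 1.65 p [0.5232 0.2457 0.2398] x [ 0.  0. -1.] jawdeg -0.09 F [-0.3  1.1 -0. ] gap 1.002 q7 [-0.77  0.31  0.32  1.79 -0.11  1.06 -0.4 ]
```

View pics/w1.png

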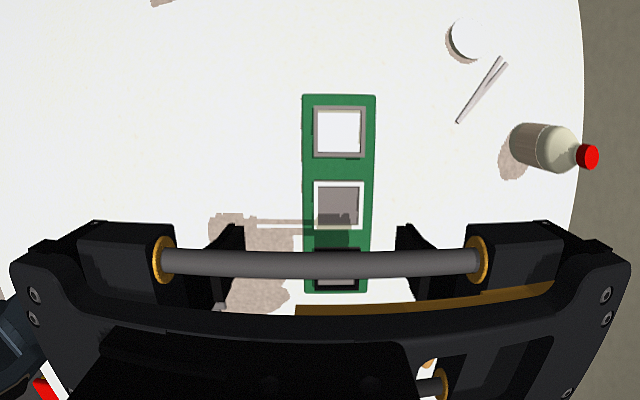

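The wrist view shows the tray's grey-rim nest at about (339,132) and the white-rim nest at about (339,205). I'm cross-checking these against my fit.

```bash
cat >> h.py <<'E'
def wray(s,u,v,z):
    f=200/np.tan(np.radians(s["vfov"])/2); d=np.array([u-s["cx"],v-s["cy"]]); r=np.hypot(*d); th=r/f
    c=np.r_[d/max(r,1e-9)*np.sin(th),np.cos(th)]
    M=np.array(s["world_to_cam"]); w=M[:3,:3].T@c; o=-M[:3,:3].T@M[:3,3]
    return (o+w*(z-o[2])/w[2])[:2]
def wproj(s,P):
    M=np.array(s["world_to_cam"]); c=np.atleast_2d(P)@M[:3,:3].T+M[:3,3]
    f=200/np.tan(np.radians(s["vfov"])/2); r=np.hypot(c[:,0],c[:,1]); th=np.arctan2(r,c[:,2])
    return np.c_[c[:,0]/r,c[:,1]/r]*(f*th)[:,None]+[s["cx"],s["cy"]]
E
python3 - <<'E'
from h import *
s=snapshot("wrist")
for n,q in(("grey",[(312,106),(366,108),(365,158),(314,156)]),): 
    P=np.array([wray(s,*a,.026) for a in q]); print(n,P.round(4).tolist(),P.mean(0))
im=cv2.resize(s["pixels"][:,:,::-1],None,fx=4,fy=4,interpolation=2)
T=np.array([.5457,.2065,-.003])
for y in(.09,0):
    c=T[:2]+y*np.array([-np.sin(T[2]),np.cos(T[2])])
    q=wproj(s,[[c[0]+a,c[1]+b,.026] for a,b in((-.03,-.03),(.03,-.03),(.03,.03),(-.03,.03))])*4+1.5
    cv2.polylines(im,[q.round().astype(int)],True,(255,0,255),1)
cv2.imwrite("pics/w1o.png",im[340:940,1100:1640])
E
```

```text
grey [[0.5135, 0.3292], [0.5757, 0.3277], [0.5757, 0.269], [0.5158, 0.2709]] [0.54518103 0.29918011]
```

View pics/w1o.png

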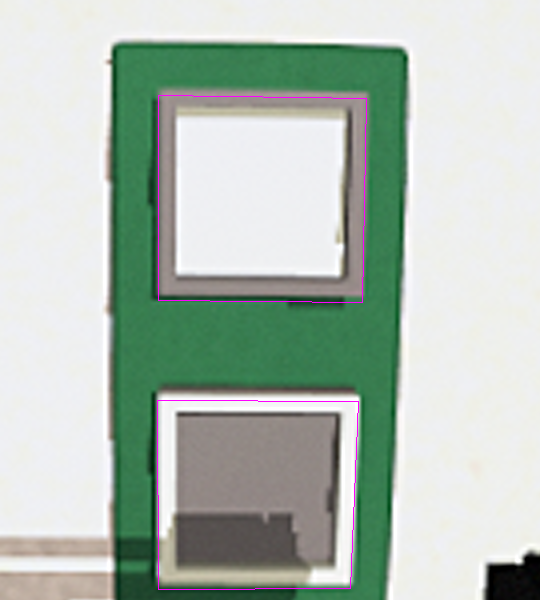

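The wrist view suggests the nests are about 1.3 mm further in +y. The refined nests are grey (0.546, 0.2975), white (0.5455, 0.2075) and black (0.545, 0.118). Next I go over red and down.

Request:
drive_tool --series '[[0,[0.0046,-0.09,0],0],[0,[0,-0.09,0],0],[0,[0,-0.09,0],0],[0,[0,-0.09,0],0],[0,[0,-0.09,0],0]]'

```text
time: 2.25
position: [0.5247, 0.0223, 0.2397]
ee_rot: [1.091, 1.57, 1.097]
ft_force: [1.5, -0.3, -0.5]
finger_gap: 0.998
```

Request:
drive_tool --series '[[0,[0,-0.09,0],0],[0,[0,-0.09,0],0],[0,[0,-0.09,0],0],[0,[0,-0.054,-0.04],0],[0,[0,0,-0.06],0]]'

```text
time: 2.75
position: [0.5264, -0.1439, 0.191]
ee_rot: [-0.413, 1.565, -0.416]
ft_force: [-0.2, -0.4, -0.6]
finger_gap: 0.998
```

Request:
drive_tool --series '[[0,[0,0,0],0],[0,[0,0,0],0]]'

```text
time: 2.95
position: [0.5254, -0.1383, 0.1895]
ee_rot: [2.473, 1.57, 2.477]
ft_force: [0.4, 0.1, -0.5]
finger_gap: 1.003
```

```bash
python3 - <<'E'
from h import *
state()
s=snapshot("wrist"); cv2.imwrite("pics/w2.png",s["pixels"][:,:,::-1])
s=snapshot("scene"); cv2.imwrite("pics/s2.png",s["pixels"][:,:,::-1])
E
```

```text
t 2.95 p [ 0.5254 -0.1383  0.1895] x [-0.001  0.001 -1.   ] jawdeg 0.24 F [ 0.4  0.1 -0.5] gap 1.003 q7 [-0.22  0.33  0.49  1.93 -0.19  0.94  0.37]
```

View pics/w2.png

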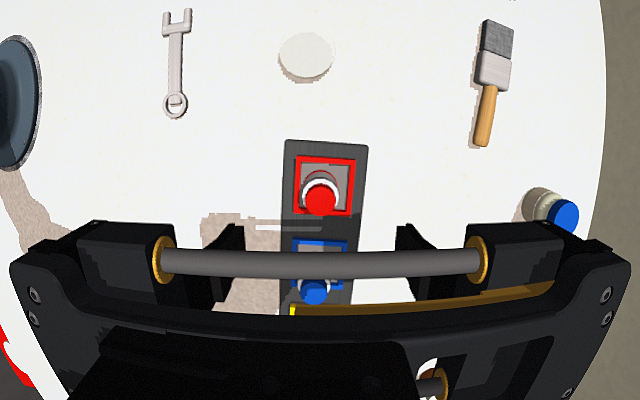

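View pics/s2.png

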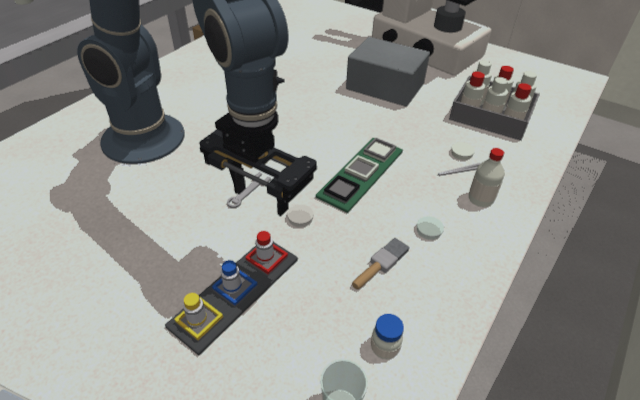

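```bash
python3 - <<'E'
from h import *
s=snapshot("wrist"); t=snapshot("scene")
print("tcp in scene",proj(t,arm.observe()["position"]))
H=hsv(s);h,S,V=[H[...,i].astype(int) for i in range(3)]
print("red cap", wray(s,320,200,.082), "blue", wray(s,315,291,.082))
M=np.array(s["world_to_cam"]);print("cam pos",-M[:3,:3].T@M[:3,3])
P=np.array([wray(s,*a,.026) for a in((297,156),(355,158),(351,215),(295,213))]);print(P.round(4).tolist(),P.mean(0))
E
```

```text
tcp in scene [[259.76475053 193.64168725]]
red cap [ 0.526943   -0.13925076] blue [ 0.52251364 -0.22993072]
cam pos [ 0.52602143 -0.06794528  0.33617851]
[[0.5038, -0.109], [0.5624, -0.1107], [0.56, -0.1714], [0.5008, -0.1693]] [ 0.53176427 -0.14008324]
```

The wrist check puts the red cap at (0.527, -0.139), which agrees with the fit to 2 mm. Descending and gripping.

Request:
drive_tool --series '[[0,[0.002,-0.003,-0.08],0],[0,[0,0,-0.08],0],[0,[0,0,-0.06],0],[0,[0,0,-0.04],0],[0,[0,0,-0.018],0]]'

```text
time: 3.65
position: [0.5257, -0.1409, 0.0495]
ee_rot: [2.803, 1.569, 2.805]
ft_force: [0.4, 0.3, 0.5]
finger_gap: 0.998
```

Request:
drive_tool --series '[[0,[0,0,0],0],[0,[0,0,0],0]]'

```text
time: 3.85
position: [0.5271, -0.1418, 0.0518]
ee_rot: [-0.124, 1.568, -0.123]
ft_force: [0.6, 0.4, -1.0]
finger_gap: 1.0
```

Request:
drive_tool --series '[[255,[0,0,0],0],[255,[0,0,0],0],[255,[0,0,0],0],[255,[0,0,0],0],[255,[0,0,0],0]]'

```text
time: 4.35
position: [0.5261, -0.1417, 0.0507]
ee_rot: [0.068, 1.57, 0.069]
ft_force: [0.1, 0.0, 0.3]
finger_gap: 0.631
```

Request:
drive_tool --series '[[255,[0,0,0],0],[255,[0,0,0],0],[255,[0,0,0],0]]'

```text
time: 4.65
position: [0.5259, -0.1417, 0.0505]
ee_rot: [2.752, 1.571, 2.753]
ft_force: [-0.3, 0.5, 0.3]
finger_gap: 0.386
```

```bash
python3 - <<'E'
from h import *
state()
s=snapshot("wrist"); cv2.imwrite("pics/w3.png",s["pixels"][:,:,::-1])
E
```

```text
t 4.65 p [ 0.5259 -0.1417  0.0505] x [-0.  0. -1.] jawdeg 0.04 F [-0.3  0.5  0.3] gap 0.386 q7 [-0.12  0.53  0.4   2.02 -0.33  0.65  0.5 ]
```

View pics/w3.png

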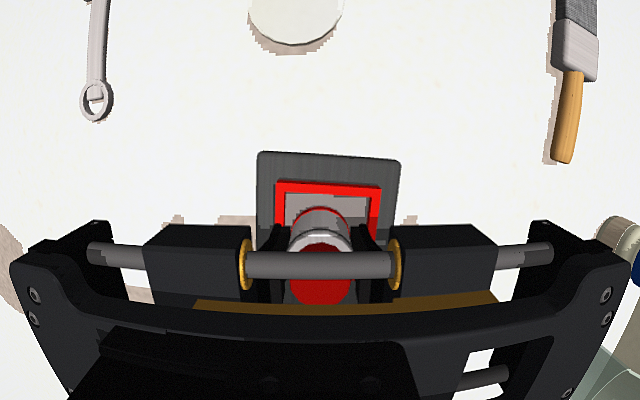

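The grip holds on the barrel: gap 0.386 is 33.6 mm. Lifting and carrying red to the rightmost nest (black).

Request:
drive_tool --series '[[255,[0,0,0],0],[255,[0,0,0.02],0],[255,[0,0,0.04],0],[255,[0,0,0.05],0],[255,[0,0,0.04],0]]'

```text
time: 5.2
position: [0.5261, -0.1419, 0.1271]
ee_rot: [-0.245, 1.57, -0.245]
ft_force: [0.1, 0.4, -1.2]
finger_gap: 0.386
```

Request:
drive_tool --series '[[255,[0.004,0.04,0],0],[255,[0.008,0.07,0],0],[255,[0.008,0.08,0],0],[255,[0.008,0.08,0],0],[255,[0.006,0.08,0],0]]'

```text
time: 5.7
position: [0.5431, 0.0348, 0.1262]
ee_rot: [0.215, 1.57, 0.216]
ft_force: [0.5, 0.1, -1.5]
finger_gap: 0.381
```

Request:
drive_tool --series '[[255,[0.004,0.08,0],0],[255,[0,0.056,0],0],[255,[0,0.03,0],0],[255,[0,0,0],0],[255,[0,0,0],0]]'

```text
time: 6.2
position: [0.545, 0.1145, 0.1257]
ee_rot: [-1.433, 1.57, -1.434]
ft_force: [-0.1, -0.1, -1.9]
finger_gap: 0.39
```

```bash
python3 - <<'E'
from h import *
state()
s=snapshot("wrist"); cv2.imwrite("pics/w4.png",s["pixels"][:,:,::-1])
s=snapshot("top"); cv2.imwrite("pics/t4.png",s["pixels"][:,:,::-1])
s=snapshot("scene"); cv2.imwrite("pics/s4.png",cv2.resize(s["pixels"][110:260,220:420,::-1],None,fx=4,fy=4))
E
```

```text
t 6.2 p [0.545  0.1145 0.1257] x [ 0.    -0.001 -1.   ] jawdeg -0.04 F [-0.1 -0.1 -1.9] gap 0.39 q7 [-0.61  0.43  0.43  1.95 -0.24  0.81 -0.06]
```

View pics/w4.png

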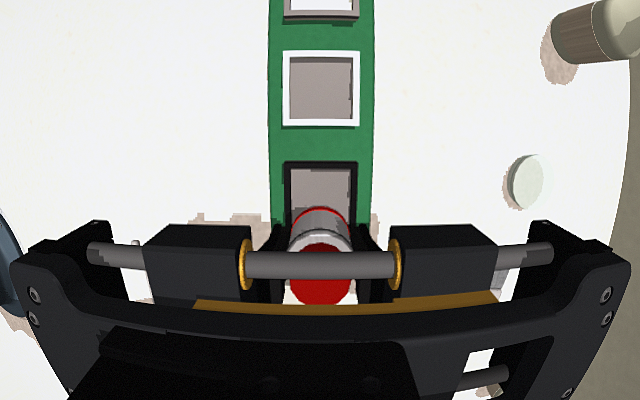

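View pics/s4.png

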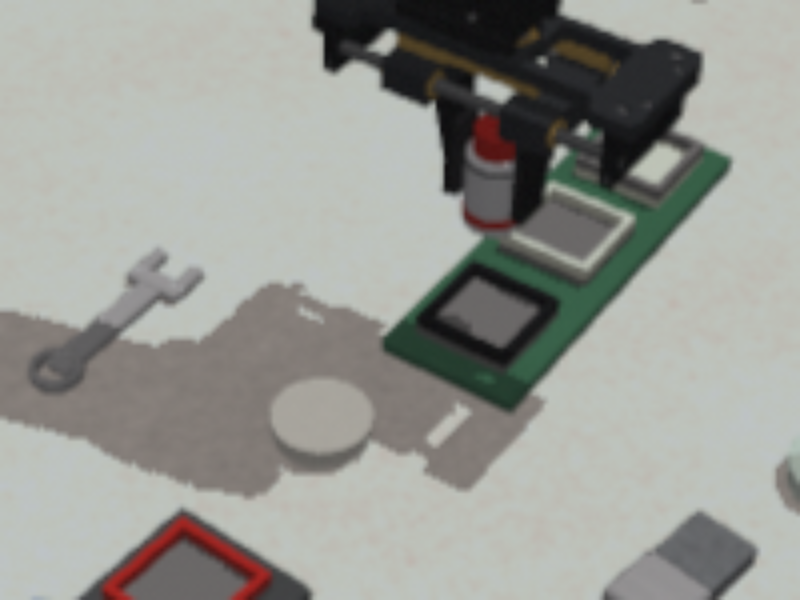

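```bash
python3 - <<'E'
from h import *
s=snapshot("wrist");p=arm.observe()["position"];print(p)
P=np.array([wray(s,*a,.026) for a in((282,50),(360,50),(358,126),(284,127))]);print("white",P.round(4).tolist(),P.mean(0))
print("black +y edge", wray(s,285,162,.026),wray(s,357,162,.026))
print("plate x edges",wray(s,269,150,.012),wray(s,374,150,.012))
zb=p[2]-.0325
print("foot front edge", wray(s,320,206,zb),"z",zb, wray(s,293,220,zb),wray(s,347,220,zb))
print("expected foot front px",wproj(s,[[p[0],p[1]+.017,zb],[p[0],p[1]+.0185,zb]]))
E
```

```text
[0.54512624 0.11419518 0.12568938]
white [[0.5161, 0.2377], [0.5773, 0.2376], [0.5757, 0.1763], [0.5173, 0.1756]] [0.54660777 0.20679338]
black +y edge [0.51757076 0.14753885] [0.57533704 0.14738714]
plate x edges [0.50252531 0.15589063] [0.59141579 0.15567999]
foot front edge [0.54556542 0.13101203] z 0.09318937728238202 [0.52907567 0.12211691] [0.56200757 0.1220211 ]
expected foot front px [[319.26679259 205.70974123]
 [319.25825262 203.30983502]]
```

Request:
drive_tool --series '[[255,[0.0026,0.006,0],0],[255,[0,0,-0.05],0],[255,[0,0,-0.05],0],[255,[0,0,-0.03],0],[255,[0,0,-0.008],0]]'

```text
time: 6.9
position: [0.5453, 0.1188, 0.0549]
ee_rot: [-2.81, 1.568, -2.81]
ft_force: [-0.4, -0.2, -0.8]
finger_gap: 0.389
```

Request:
drive_tool --series '[[255,[0,0,0],0],[255,[0,0,-0.004],0],[255,[0,0,0],0]]'

```text
time: 7.2
position: [0.5469, 0.1194, 0.0553]
ee_rot: [0.353, 1.569, 0.354]
ft_force: [0.7, 0.1, -1.6]
finger_gap: 0.387
```

```bash
python3 - <<'E'
from h import *
state()
s=snapshot("scene"); cv2.imwrite("pics/s5.png",cv2.resize(s["pixels"][110:260,220:420,::-1],None,fx=4,fy=4))
E
```

```text
t 7.2 p [0.5469 0.1194 0.0553] x [ 0.002  0.001 -1.   ] jawdeg 0.04 F [ 0.7  0.1 -1.6] gap 0.387 q7 [-0.58  0.53  0.37  1.99 -0.3   0.67 -0.01]
```

View pics/s5.png

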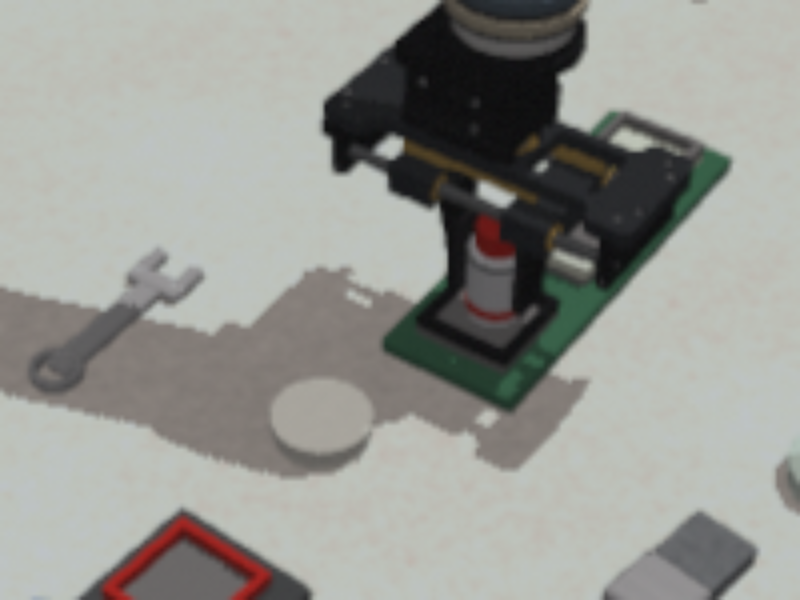

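It sits inside the nest rim, about 4 mm above the floor. Lowering in small steps.

Request:
drive_tool --series '[[255,[0,-0.003,-0.004],0],[255,[0,0,0],0]]'

```text
time: 7.45
position: [0.5463, 0.1176, 0.0527]
ee_rot: [0.113, 1.571, 0.114]
ft_force: [0.5, 0.2, -1.2]
finger_gap: 0.386
```

Request:
drive_tool --series '[[255,[0,0,-0.003],0],[255,[0,0,0],0]]'

```text
time: 7.65
position: [0.5462, 0.1178, 0.0509]
ee_rot: [-3.112, 1.571, -3.111]
ft_force: [-0.4, 0.5, -1.0]
finger_gap: 0.385
```

Request:
drive_tool --series '[[255,[0,0,-0.002],0],[255,[0,0,0],0]]'

```text
time: 7.85
position: [0.5464, 0.1178, 0.0505]
ee_rot: [1.647, 1.57, 1.648]
ft_force: [-2.2, -0.3, 3.9]
finger_gap: 0.386
```

Contact felt at +4 N. Releasing.

Request:
drive_tool --series '[[140,[0,0,0],0],[110,[0,0,0],0],[50,[0,0,0],0],[0,[0,0,0],0],[0,[0,0,0],0]]'

```text
time: 8.35
position: [0.5463, 0.1178, 0.05]
ee_rot: [-0.228, 1.571, -0.227]
ft_force: [-1.3, 0.8, 0.0]
finger_gap: 0.731
```

Request:
drive_tool --series '[[0,[0,0,0],0],[0,[0,0,0],0],[0,[0,0,0],0],[0,[0,0,0.06],0],[0,[0,0,0.08],0]]'

```text
time: 8.85
position: [0.5447, 0.1174, 0.1191]
ee_rot: [-2.75, 1.566, -2.749]
ft_force: [1.6, 1.1, 0.0]
finger_gap: 0.994
```

Request:
drive_tool --series '[[0,[0,0,0.08],0],[0,[0,0,0.06],0]]'

```text
time: 9.05
position: [0.5469, 0.1177, 0.1925]
ee_rot: [0.315, 1.568, 0.315]
ft_force: [0.9, -0.1, -0.7]
finger_gap: 1.001
```

```bash
python3 - <<'E'
from h import *
state()
s=snapshot("wrist"); cv2.imwrite("pics/w6.png",s["pixels"][:,:,::-1])
s=snapshot("scene"); cv2.imwrite("pics/s6.png",cv2.resize(s["pixels"][110:260,220:420,::-1],None,fx=4,fy=4))
E
```

```text
t 9.05 p [0.5469 0.1177 0.1925] x [ 0.002  0.001 -1.   ] jawdeg 0.03 F [ 0.9 -0.1 -0.7] gap 1.001 q7 [-0.65  0.35  0.46  1.89 -0.19  0.95 -0.1 ]
```

View pics/s6.png

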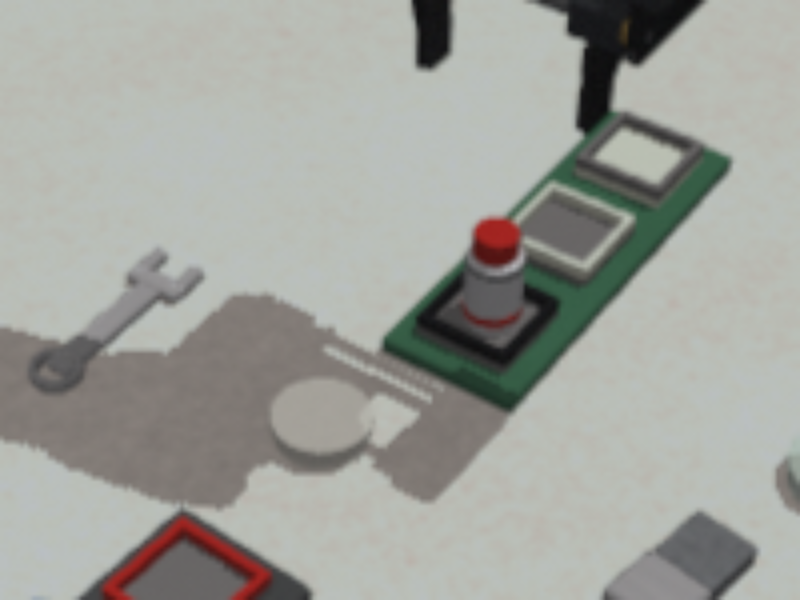

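View pics/w6.png

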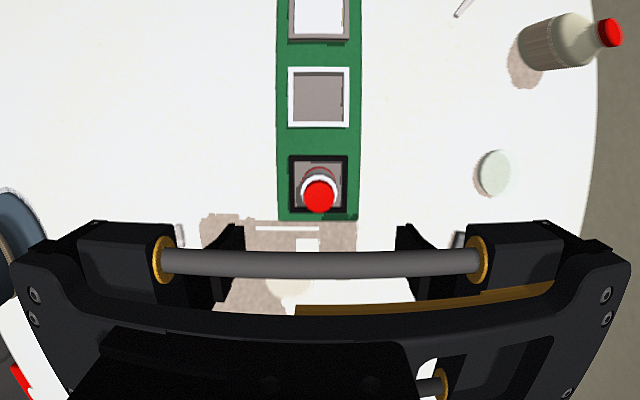

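Red stands upright in the black nest at wrist pixel (319,197), released. Moving to blue.

Request:
drive_tool --series '[[0,[-0.01,-0.06,0],0],[0,[-0.01,-0.09,0],0],[0,[-0.01,-0.09,0],0],[0,[-0.01,-0.09,0],0],[0,[-0.01,-0.09,0],0]]'

```text
time: 9.65
position: [0.5203, -0.0937, 0.1893]
ee_rot: [2.903, 1.57, 2.904]
ft_force: [0.8, -0.8, 0.4]
finger_gap: 1.002
```

Request:
drive_tool --series '[[0,[0,-0.09,0],0],[0,[0,-0.09,0],0],[0,[0,-0.07,0],0],[0,[0,-0.027,0],0],[0,[0,0,0],0]]'

```text
time: 10.15
position: [0.5204, -0.2325, 0.1894]
ee_rot: [-2.824, 1.57, -2.827]
ft_force: [0.6, 0.1, -1.0]
finger_gap: 0.998
```

Request:
drive_tool --series '[[0,[0,0,0],0]]'

```text
time: 10.25
position: [0.5213, -0.2288, 0.1893]
ee_rot: [2.15, 1.569, 2.152]
ft_force: [-0.5, 1.1, -0.4]
finger_gap: 1.001
```

```bash
python3 - <<'E'
from h import *
state()
s=snapshot("wrist"); cv2.imwrite("pics/w7.png",s["pixels"][:,:,::-1])
H=hsv(s); h,S,V=[H[...,i].astype(int) for i in range(3)]
for c,m in (("blu",(h>100)&(h<125)),("yel",(h>20)&(h<35))):
    for i,st,ce,_ in blob(m&(S>140)&(V>70),5):
        if st[4]>100: print(c,st,ce.round(1),wray(s,st[0]+st[2]/2,ce[1],.078))
E
```

```text
t 10.25 p [ 0.5213 -0.2288  0.1893] x [-0.001  0.002 -1.   ] jawdeg 0.13 F [-0.5  1.1 -0.4] gap 1.001 q7 [-0.1   0.38  0.57  1.87 -0.25  0.96  0.58]
blu [ 291  155   63   63 1822] [320.6 189.7] [ 0.52372501 -0.22073127]
blu [563 123  29  40 844] [578.4 141.5] [ 0.79960924 -0.16481761]
yel [300 280  27  25 556] [313.  290.8] [ 0.51554302 -0.32113514]
yel [290 236  57  16 480] [317.  241.9] [ 0.52035326 -0.26907193]
```

View pics/w7.png

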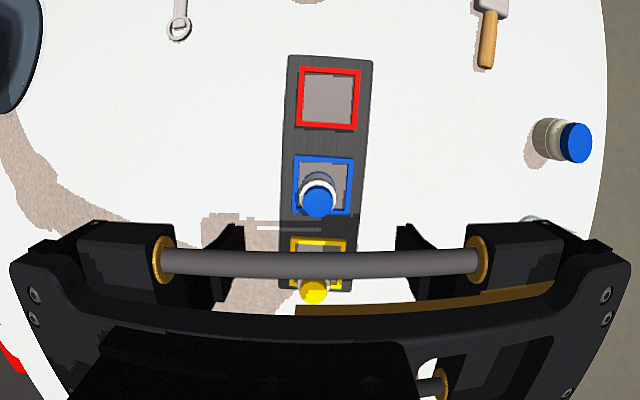

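```bash
python3 - <<'E'
from h import *
s=snapshot("wrist");state();print(wray(s,318,201,.082),wray(s,313,291,.082))
E
```

```text
t 10.35 p [ 0.5217 -0.2281  0.1896] x [-0.001  0.002 -1.   ] jawdeg 0.24 F [-1.4 -0.6  0.2] gap 0.996 q7 [-0.1   0.38  0.57  1.87 -0.25  0.96  0.58]
[ 0.52020084 -0.22907339] [ 0.51556329 -0.3183083 ]
```

Request:
drive_tool --series '[[0,[-0.002,-0.002,-0.08],0],[0,[0,0,-0.08],0],[0,[0,0,-0.06],0],[0,[0,0,-0.04],0],[0,[0,0,-0.018],0]]'

```text
time: 10.85
position: [0.5196, -0.229, 0.049]
ee_rot: [2.558, 1.567, 2.561]
ft_force: [0.1, -0.4, -0.1]
finger_gap: 1.003
```

Request:
drive_tool --series '[[0,[0,0,0],0],[0,[0,0,0],0],[255,[0,0,0],0],[255,[0,0,0],0],[255,[0,0,0],0]]'

```text
time: 11.35
position: [0.5207, -0.2318, 0.0519]
ee_rot: [-0.178, 1.569, -0.177]
ft_force: [-0.1, -0.0, 0.1]
finger_gap: 0.809
```

Request:
drive_tool --series '[[255,[0,0,0],0],[255,[0,0,0],0],[255,[0,0,0],0],[255,[0,0,0],0],[255,[0,0,0],0]]'

```text
time: 11.85
position: [0.5201, -0.2317, 0.051]
ee_rot: [2.701, 1.57, 2.702]
ft_force: [-1.1, -0.7, 1.0]
finger_gap: 0.384
```

Request:
drive_tool --series '[[255,[0,0,0],0]]'

```text
time: 11.95
position: [0.5201, -0.2317, 0.051]
ee_rot: [2.71, 1.57, 2.711]
ft_force: [-1.2, 0.2, 0.4]
finger_gap: 0.382
```

Blue is gripped (33.3 mm). I'm lifting high enough to clear red (82 mm) and carrying it to the middle nest.

Request:
drive_tool --series '[[255,[0,0,0.02],0],[255,[0,0,0.05],0],[255,[0,0,0.06],0],[255,[0,0,0.05],0],[255,[0,0.02,0.04],0]]'

```text
time: 12.45
position: [0.5203, -0.2234, 0.1633]
ee_rot: [-0.659, 1.568, -0.66]
ft_force: [1.3, -1.3, -1.7]
finger_gap: 0.386
```

Request:
drive_tool --series '[[255,[0.01,0.06,0],0],[255,[0.01,0.08,0],0],[255,[0.01,0.08,0],0],[255,[0.01,0.08,0],0],[255,[0.01,0.08,0],0]]'

```text
time: 12.95
position: [0.5452, -0.0302, 0.1617]
ee_rot: [0.35, 1.57, 0.35]
ft_force: [0.7, -0.1, -1.8]
finger_gap: 0.385
```

Request:
drive_tool --series '[[255,[0.003,0.08,0],0],[255,[0,0.08,0],0],[255,[0,0.08,0],0],[255,[0,0.08,0],0],[255,[0,0.08,0],0]]'

```text
time: 13.45
position: [0.5465, 0.1699, 0.1616]
ee_rot: [0.45, 1.57, 0.451]
ft_force: [0.3, 0.1, -1.7]
finger_gap: 0.379
```

Request:
drive_tool --series '[[255,[0,0.05,0],0],[255,[0,0.028,0],0],[255,[0,0,0],0],[255,[0,0,0],0],[255,[0,0,0],0]]'

```text
time: 13.95
position: [0.5471, 0.2047, 0.1613]
ee_rot: [-1.359, 1.57, -1.361]
ft_force: [0.2, -0.5, -1.8]
finger_gap: 0.384
```

```bash
python3 - <<'E'
from h import *
state()
s=snapshot("wrist"); cv2.imwrite("pics/w8.png",s["pixels"][:,:,::-1])
s=snapshot("scene"); cv2.imwrite("pics/s8.png",cv2.resize(s["pixels"][70:220,240:440,::-1],None,fx=4,fy=4))
E
```

```text
t 13.95 p [0.5471 0.2047 0.1613] x [ 0.    -0.001 -1.   ] jawdeg -0.15 F [ 0.2 -0.5 -1.8] gap 0.384 q7 [-0.79  0.43  0.47  1.86 -0.24  0.91 -0.21]
```

View pics/w8.png

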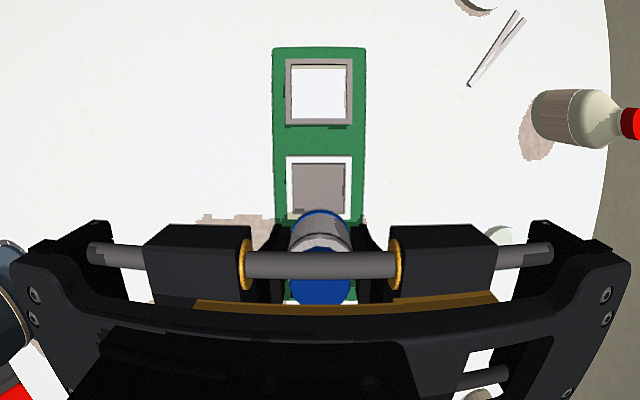

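View pics/s8.png

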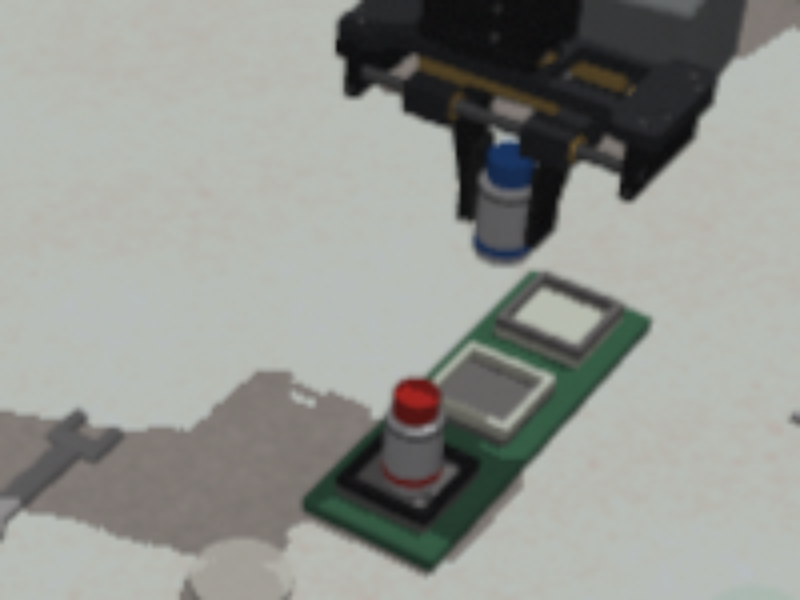

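```bash
python3 - <<'E'
from h import *
s=snapshot("wrist");p=arm.observe()["position"];print(p)
P=np.array([wray(s,*a,.026) for a in((285,58),(352,58),(352,124),(286,124))]);print("grey",P.round(4).tolist(),P.mean(0))
print("white +y edge", wray(s,286,155,.026),wray(s,353,155,.026))
zb=p[2]-.033
print("foot front edge", wray(s,320,210,zb),wproj(s,[[p[0],p[1]+.017,zb]]))
E
```

```text
[0.54707955 0.20568205 0.16124112]
grey [[0.5165, 0.3291], [0.5765, 0.3289], [0.5765, 0.2683], [0.517, 0.2684]] [0.54663167 0.29866484]
white +y edge [0.51653172 0.24004529] [0.57779083 0.2398926 ]
foot front edge [0.54752466 0.21975901] [[319.24858813 205.36575907]]
```

```bash
python3 - <<'E'
import cv2
a=cv2.imread("pics/w8.png"); cv2.imwrite("pics/w8z.png",cv2.resize(a[140:240,260:380],None,fx=6,fy=6,interpolation=0))
a=cv2.imread("pics/w4.png"); cv2.imwrite("pics/w4z.png",cv2.resize(a[140:240,260:380],None,fx=6,fy=6,interpolation=0))
E
```

```text
(no output)
```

View pics/w8z.png

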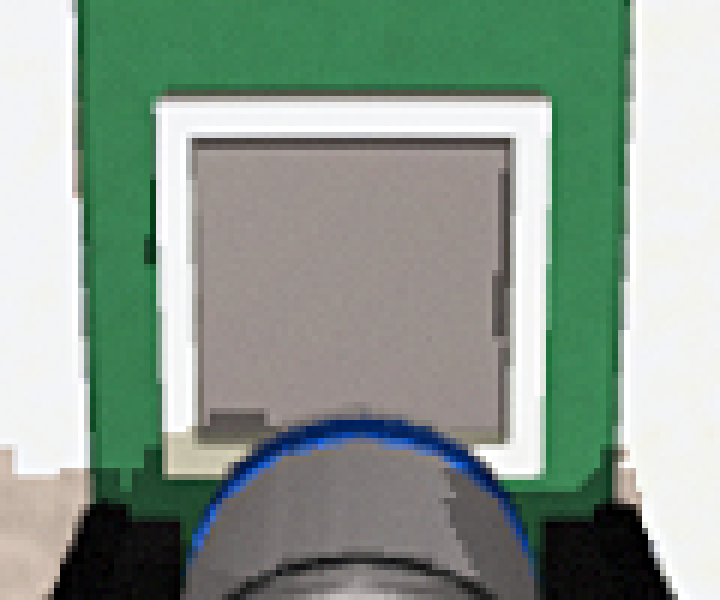

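View pics/w4z.png

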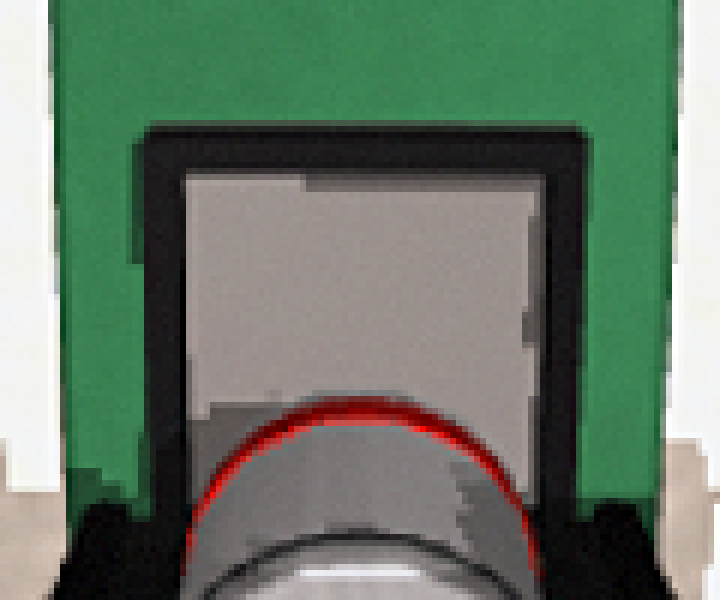

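The blue foot arc top is at row 209 and the nest's far rim edge at row 156, so a small +y correction is needed. I'm lowering to a hover above the rim and looking again.

Request:
drive_tool --series '[[255,[0,0.008,-0.04],0],[255,[0,0,-0.06],0],[255,[0,0,-0.05],0],[255,[0,0,-0.022],0],[255,[0,0,0],0]]'

```text
time: 14.6
position: [0.546, 0.2104, 0.0738]
ee_rot: [-2.609, 1.568, -2.609]
ft_force: [0.0, 0.2, -1.3]
finger_gap: 0.382
```

Request:
drive_tool --series '[[255,[0,0,0],0],[255,[0,0,0],0]]'

```text
time: 14.8
position: [0.5479, 0.2115, 0.0765]
ee_rot: [0.452, 1.568, 0.452]
ft_force: [0.7, 0.6, -1.1]
finger_gap: 0.385
```

```bash
python3 - <<'E'
from h import *
o=state();p=o["position"]
s=snapshot("wrist"); a=s["pixels"][:,:,::-1]; cv2.imwrite("pics/w9z.png",cv2.resize(a[100:230,250:390],None,fx=4,fy=4,interpolation=0))
zb=p[2]-.033
print(zb,"foot exp px",wproj(s,[[p[0],p[1]+.017,zb]]),"nest exp inner+outer +y edge",wproj(s,[[p[0],.208+.03,.026],[p[0],.208+.025,.026]]))
for v in range(170,215,5): print(v,wray(s,319,v,zb)[1].round(4),wray(s,319,v,.026)[1].round(4))
s=snapshot("scene"); cv2.imwrite("pics/s9.png",cv2.resize(s["pixels"][110:230,290:420,::-1],None,fx=5,fy=5))
E
```

```text
t 14.8 p [0.5479 0.2115 0.0765] x [ 0.003  0.001 -1.   ] jawdeg 0.03 F [ 0.7  0.6 -1.1] gap 0.385 q7 [-0.75  0.54  0.42  1.91 -0.31  0.75 -0.16]
0.043524275933386786 foot exp px [[319.21320709 206.02467693]] nest exp inner+outer +y edge [[319.1981634  184.21817722]
 [319.19982599 191.69686045]]
170 0.2505 0.2474
175 0.2475 0.2441
180 0.2445 0.2408
185 0.2415 0.2375
190 0.2384 0.2341
195 0.2354 0.2308
200 0.2323 0.2274
205 0.2292 0.224
210 0.226 0.2205
```

View pics/w9z.png

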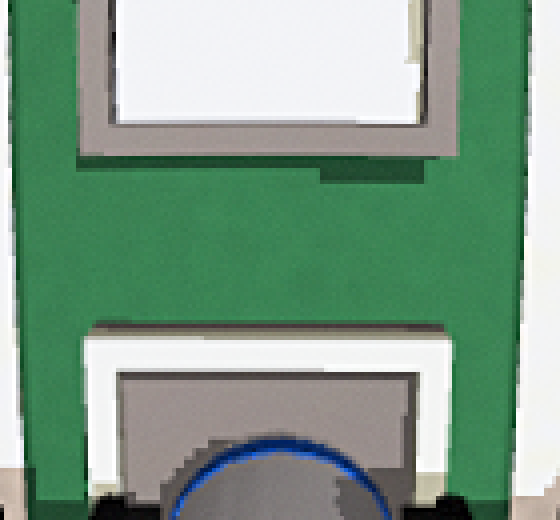

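View pics/s9.png

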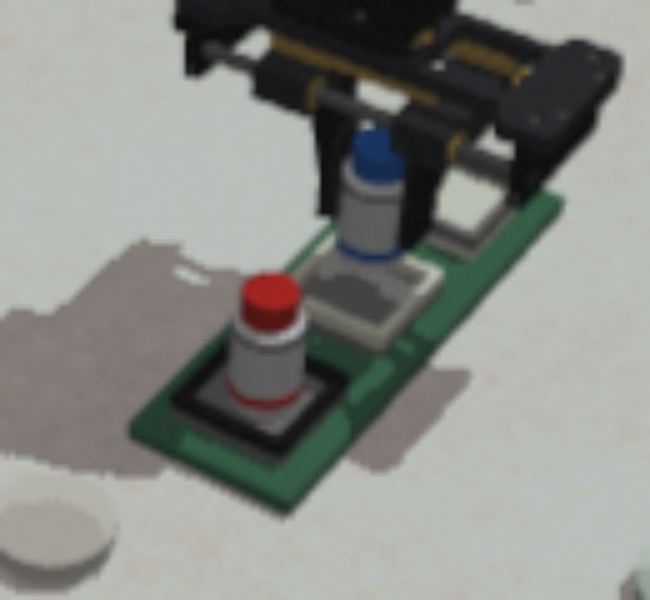

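Blue is about 1.7 mm too far in +y and about 1.5 mm in +x. Correcting while lowering.

Request:
drive_tool --series '[[255,[-0.003,-0.003,0],0],[255,[0,0,-0.02],0],[255,[0,0,-0.016],0],[255,[0,0,-0.004],0],[255,[0,0,0],0]]'

```text
time: 15.4
position: [0.5448, 0.2096, 0.0542]
ee_rot: [-2.65, 1.569, -2.649]
ft_force: [0.1, 0.2, -1.3]
finger_gap: 0.38
```

Request:
drive_tool --series '[[255,[0,0,-0.003],0],[255,[0,0,0],0]]'

```text
time: 15.6
position: [0.5454, 0.2098, 0.0535]
ee_rot: [0.11, 1.571, 0.111]
ft_force: [-0.6, 0.2, -0.8]
finger_gap: 0.386
```

Request:
drive_tool --series '[[255,[0,0,-0.003],0],[255,[0,0,0],0]]'

```text
time: 15.8
position: [0.5453, 0.2098, 0.0521]
ee_rot: [0.803, 1.571, 0.804]
ft_force: [-0.6, -0.2, -1.7]
finger_gap: 0.385
```

Request:
drive_tool --series '[[255,[0,0,-0.002],0],[255,[0,0,0],0]]'

```text
time: 16.0
position: [0.5453, 0.2098, 0.0511]
ee_rot: [0.44, 1.571, 0.441]
ft_force: [-0.2, -0.6, -1.7]
finger_gap: 0.386
```

Request:
drive_tool --series '[[255,[0,0,-0.001],0],[255,[0,0,0],0]]'

```text
time: 16.2
position: [0.5454, 0.2098, 0.051]
ee_rot: [1.487, 1.57, 1.488]
ft_force: [-0.5, -1.0, 3.1]
finger_gap: 0.386
```

Contact with the floor at +3 N. Releasing.

Request:
drive_tool --series '[[140,[0,0,0],0],[110,[0,0,0],0],[50,[0,0,0],0],[0,[0,0,0],0],[0,[0,0,0],0]]'

```text
time: 16.7
position: [0.5453, 0.2098, 0.0505]
ee_rot: [0.125, 1.571, 0.126]
ft_force: [-0.6, -0.3, -0.0]
finger_gap: 0.728
```

Request:
drive_tool --series '[[0,[0,0,0],0],[0,[0,0,0],0],[0,[0,0,0],0],[0,[0,0,0.06],0],[0,[0,0,0.08],0]]'

```text
time: 17.2
position: [0.5437, 0.2092, 0.1195]
ee_rot: [-2.614, 1.566, -2.614]
ft_force: [0.2, 0.9, -0.2]
finger_gap: 0.992
```

Request:
drive_tool --series '[[0,[0,0,0.08],0],[0,[0,0,0.06],0]]'

```text
time: 17.4
position: [0.5459, 0.2098, 0.1931]
ee_rot: [0.44, 1.568, 0.44]
ft_force: [0.7, 0.2, -1.2]
finger_gap: 0.999
```

```bash
python3 - <<'E'
from h import *
state()
s=snapshot("wrist"); cv2.imwrite("pics/w10.png",s["pixels"][:,:,::-1])
E
```

```text
t 17.4 p [0.5459 0.2098 0.1931] x [ 0.002  0.001 -1.   ] jawdeg 0.03 F [ 0.7  0.2 -1.2] gap 0.999 q7 [-0.81  0.39  0.49  1.83 -0.22  0.97 -0.23]
```

View pics/w10.png

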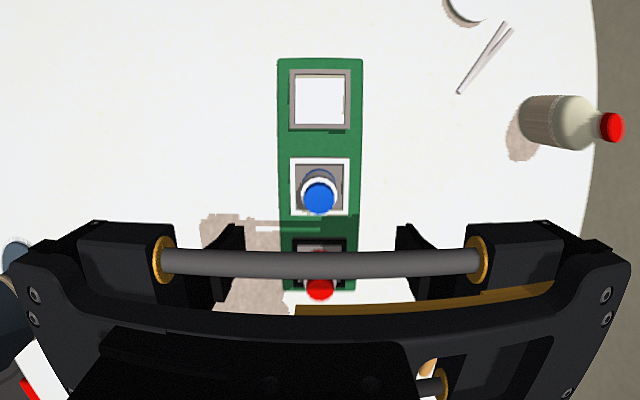

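Blue stands in the middle nest, cap at (319,198). Going for yellow.

Request:
drive_tool --series '[[0,[-0.01,-0.06,0],0],[0,[-0.01,-0.09,0],0],[0,[-0.01,-0.09,0],0],[0,[-0.01,-0.09,0],0],[0,[-0.01,-0.09,0],0]]'

```text
time: 17.95
position: [0.5197, -0.0019, 0.1906]
ee_rot: [0.631, 1.57, 0.633]
ft_force: [0.9, 0.8, -0.3]
finger_gap: 1.0
```

Request:
drive_tool --series '[[0,[-0.011,-0.09,0],0],[0,[0,-0.09,0],0],[0,[0,-0.09,0],0],[0,[0,-0.09,0],0],[0,[0,-0.09,0],0]]'

```text
time: 18.45
position: [0.5145, -0.2269, 0.1905]
ee_rot: [0.628, 1.57, 0.629]
ft_force: [0.4, 0.1, 0.2]
finger_gap: 0.999
```

Request:
drive_tool --series '[[0,[0,-0.09,0],0],[0,[0,-0.07,0],0],[0,[0,-0.03,0],0],[0,[0,0,0],0],[0,[0,0,0],0]]'

```text
time: 18.95
position: [0.5151, -0.3184, 0.1901]
ee_rot: [1.815, 1.569, 1.818]
ft_force: [-0.0, 0.2, 0.1]
finger_gap: 0.998
```

```bash
python3 - <<'E'
from h import *
state()
s=snapshot("wrist"); cv2.imwrite("pics/w11.png",s["pixels"][:,:,::-1])
a=s["pixels"][:,:,::-1]; cv2.imwrite("pics/w11z.png",cv2.resize(a[130:240,260:380],None,fx=5,fy=5,interpolation=0))
for v in (195,200,205): print(v,wray(s,319,v,.082).round(4))
for v in (315,): print(v,wray(s,v,200,.082).round(4))
E
```

```text
t 18.95 p [ 0.5151 -0.3184  0.1901] x [-0.     0.002 -1.   ] jawdeg 0.12 F [-0.   0.2  0.1] gap 0.998 q7 [ 0.03  0.45  0.62  1.79 -0.31  1.    0.77]
195 [ 0.5146 -0.3141]
200 [ 0.5146 -0.3185]
205 [ 0.5146 -0.3229]
315 [ 0.5112 -0.3185]
```

View pics/w11z.png

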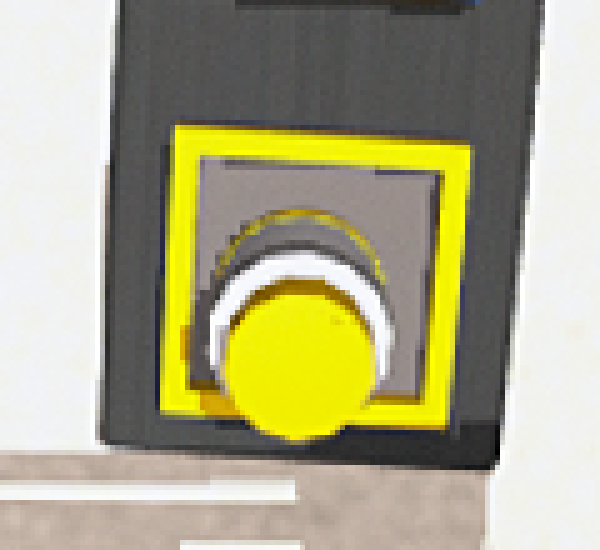

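The yellow cap is at wrist pixel (320,203), which gives (0.515, -0.321). Descending.

Request:
drive_tool --series '[[0,[0,0,-0.08],0],[0,[0,0,-0.08],0],[0,[0,0,-0.06],0],[0,[0,0,-0.04],0],[0,[0,0,-0.019],0]]'

```text
time: 19.5
position: [0.5146, -0.3168, 0.049]
ee_rot: [2.307, 1.567, 2.311]
ft_force: [-0.0, 0.4, 0.9]
finger_gap: 1.0
```

Request:
drive_tool --series '[[0,[0,0,0],0],[0,[0,0,0],0],[255,[0,0,0],0],[255,[0,0,0],0],[255,[0,0,0],0]]'

```text
time: 20.0
position: [0.5152, -0.3204, 0.0519]
ee_rot: [-0.289, 1.569, -0.288]
ft_force: [-0.4, -0.5, 0.0]
finger_gap: 0.809
```

Request:
drive_tool --series '[[255,[0,0,0],0],[255,[0,0,0],0],[255,[0,0,0],0],[255,[0,0,0],0],[255,[0,0,0],0]]'

```text
time: 20.5
position: [0.5148, -0.3202, 0.051]
ee_rot: [2.187, 1.571, 2.188]
ft_force: [0.8, -0.8, 1.6]
finger_gap: 0.384
```

Request:
drive_tool --series '[[255,[0,0,0],0]]'

```text
time: 20.6
position: [0.5147, -0.3202, 0.051]
ee_rot: [1.781, 1.571, 1.781]
ft_force: [0.5, 0.3, 0.7]
finger_gap: 0.384
```

Yellow is gripped. Carrying it over to the leftmost (grey) nest.

Request:
drive_tool --series '[[255,[0,0,0.02],0],[255,[0,0,0.05],0],[255,[0,0,0.06],0],[255,[0,0,0.05],0],[255,[0,0.02,0.04],0]]'

```text
time: 21.1
position: [0.5146, -0.312, 0.1635]
ee_rot: [-0.86, 1.568, -0.862]
ft_force: [1.1, 0.3, -2.4]
finger_gap: 0.389
```

Request:
drive_tool --series '[[255,[0.01,0.06,0],0],[255,[0.01,0.08,0],0],[255,[0.01,0.08,0],0],[255,[0.01,0.08,0],0],[255,[0.01,0.08,0],0]]'

```text
time: 21.6
position: [0.5396, -0.1187, 0.1617]
ee_rot: [0.496, 1.57, 0.496]
ft_force: [0.8, 0.8, -0.9]
finger_gap: 0.385
```

Request:
drive_tool --series '[[255,[0.01,0.08,0],0],[255,[0.003,0.08,0],0],[255,[0,0.08,0],0],[255,[0,0.08,0],0],[255,[0,0.08,0],0]]'

```text
time: 22.1
position: [0.546, 0.0813, 0.1617]
ee_rot: [0.563, 1.57, 0.563]
ft_force: [1.5, 0.2, -1.6]
finger_gap: 0.382
```

Request:
drive_tool --series '[[255,[0,0.08,0],0],[255,[0,0.08,0],0],[255,[0,0.08,0],0],[255,[0,0.08,0],0],[255,[0,0.07,0],0]]'

```text
time: 22.6
position: [0.5458, 0.2771, 0.1616]
ee_rot: [1.376, 1.57, 1.378]
ft_force: [0.4, 1.1, -0.8]
finger_gap: 0.389
```

Request:
drive_tool --series '[[255,[0,0.046,0],0],[255,[0,0,0],0],[255,[0,0,0],0],[255,[0,0,0],0]]'

```text
time: 23.0
position: [0.5466, 0.2959, 0.1613]
ee_rot: [-1.368, 1.57, -1.37]
ft_force: [0.0, -0.9, -1.1]
finger_gap: 0.384
```

Request:
drive_tool --series '[[255,[0,0,-0.04],0],[255,[0,0,-0.06],0],[255,[0,0,-0.05],0],[255,[0,0,-0.022],0],[255,[0,0,0],0]]'

```text
time: 23.5
position: [0.5457, 0.2961, 0.0739]
ee_rot: [-2.424, 1.568, -2.426]
ft_force: [-0.2, 0.7, -1.1]
finger_gap: 0.384
```

Request:
drive_tool --series '[[255,[0,0,0],0],[255,[0,0,0],0]]'

```text
time: 23.7
position: [0.5475, 0.2979, 0.0766]
ee_rot: [0.535, 1.568, 0.535]
ft_force: [0.3, -0.3, -1.9]
finger_gap: 0.387
```

```bash
python3 - <<'E'
from h import *
o=state();p=o["position"]
s=snapshot("wrist"); a=s["pixels"][:,:,::-1]; cv2.imwrite("pics/w12z.png",cv2.resize(a[100:230,250:390],None,fx=4,fy=4,interpolation=0))
zb=p[2]-.033
for v in range(170,215,5): print(v,wray(s,319,v,zb)[1].round(4),wray(s,319,v,.026)[1].round(4))
print(wray(s,310,180,.026)[0],wray(s,330,180,.026)[0],wray(s,310,210,zb)[0],wray(s,330,210,zb)[0])
s=snapshot("scene"); cv2.imwrite("pics/s12.png",cv2.resize(s["pixels"][90:210,290:420,::-1],None,fx=5,fy=5))
E
```

```text
t 23.7 p [0.5475 0.2979 0.0766] x [ 0.002  0.001 -1.   ] jawdeg 0.01 F [ 0.3 -0.3 -1.9] gap 0.387 q7 [-0.9   0.6   0.46  1.83 -0.36  0.8  -0.25]
170 0.3369 0.3338
175 0.3339 0.3305
180 0.3309 0.3272
185 0.3279 0.3239
190 0.3249 0.3206
195 0.3218 0.3172
200 0.3187 0.3138
205 0.3156 0.3104
210 0.3125 0.3069
0.5415141366899291 0.5544555597276803 0.5418975683768689 0.553978641708615
```

View pics/w12z.png

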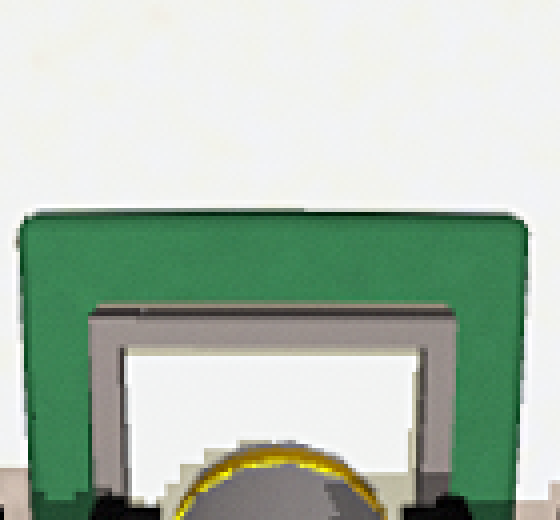

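View pics/s12.png

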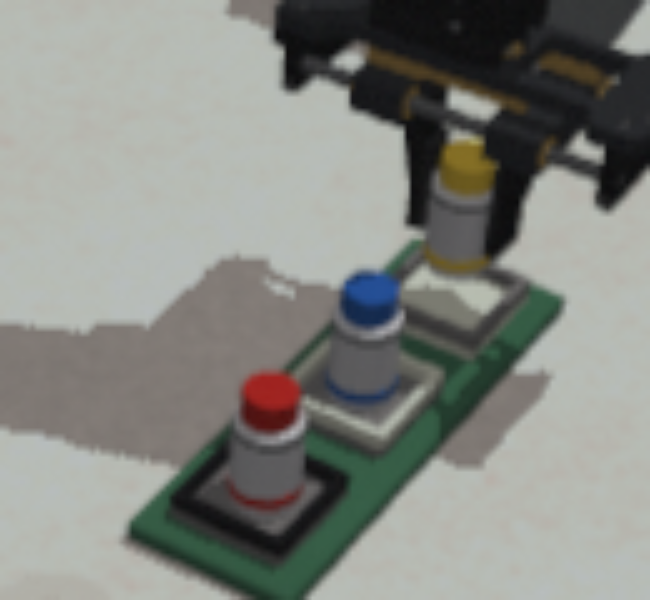

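The foot's front is at row 211 (y = 0.312), so yellow's centre is at 0.295 against 0.2975 for the nest. Shifting +2.5 mm in y and lowering.

Request:
drive_tool --series '[[255,[-0.002,0.005,0],0],[255,[0,0,-0.02],0],[255,[0,0,-0.016],0],[255,[0,0,-0.004],0],[255,[0,0,0],0]]'

```text
time: 24.3
position: [0.5448, 0.2999, 0.0541]
ee_rot: [-2.449, 1.569, -2.448]
ft_force: [-0.4, -0.7, -1.5]
finger_gap: 0.387
```

Request:
drive_tool --series '[[255,[0,0,-0.003],0],[255,[0,0,0],0]]'

```text
time: 24.5
position: [0.5454, 0.3002, 0.0535]
ee_rot: [0.186, 1.571, 0.187]
ft_force: [-0.2, 0.1, -1.6]
finger_gap: 0.39
```

Request:
drive_tool --series '[[255,[0,0,-0.003],0],[255,[0,0,0],0]]'

```text
time: 24.7
position: [0.5453, 0.3003, 0.0521]
ee_rot: [0.892, 1.571, 0.893]
ft_force: [-0.6, 0.4, -1.3]
finger_gap: 0.382
```

Request:
drive_tool --series '[[255,[0,0,-0.002],0],[255,[0,0,0],0]]'

```text
time: 24.9
position: [0.5453, 0.3003, 0.0511]
ee_rot: [0.539, 1.571, 0.54]
ft_force: [-0.2, -0.1, -0.7]
finger_gap: 0.383
```

Request:
drive_tool --series '[[255,[0,0,-0.001],0],[255,[0,0,0],0]]'

```text
time: 25.1
position: [0.5453, 0.3003, 0.051]
ee_rot: [1.47, 1.57, 1.47]
ft_force: [-1.5, -1.8, 3.4]
finger_gap: 0.383
```

Contact again at +3.4 N. Releasing and backing off.

Request:
drive_tool --series '[[140,[0,0,0],0],[110,[0,0,0],0],[50,[0,0,0],0],[0,[0,0,0],0],[0,[0,0,0],0]]'

```text
time: 25.6
position: [0.5453, 0.3003, 0.0505]
ee_rot: [-0.647, 1.571, -0.646]
ft_force: [-0.8, -0.0, -0.1]
finger_gap: 0.727
```

Request:
drive_tool --series '[[0,[0,0,0],0],[0,[0,0,0],0],[0,[0,0,0],0],[0,[0,0,0.06],0],[0,[0,0,0.08],0]]'

```text
time: 26.1
position: [0.5437, 0.2996, 0.1193]
ee_rot: [-2.501, 1.566, -2.501]
ft_force: [0.2, 1.0, -0.6]
finger_gap: 0.995
```

Request:
drive_tool --series '[[0,[0,0,0.08],0],[0,[0,0,0.08],0],[0,[0,-0.06,0.05],0],[0,[0,-0.09,0],0],[0,[0,-0.09,0],0]]'

```text
time: 26.6
position: [0.5456, 0.1796, 0.2268]
ee_rot: [0.477, 1.568, 0.48]
ft_force: [1.0, -0.4, 0.0]
finger_gap: 1.001
```

Request:
drive_tool --series '[[0,[0,-0.09,0],0],[0,[0,-0.05,0],0],[0,[0,0,0],0],[0,[0,0,0],0],[0,[0,0,0],0]]'

```text
time: 27.1
position: [0.5452, 0.112, 0.2254]
ee_rot: [1.695, 1.57, 1.698]
ft_force: [0.8, 0.2, 0.2]
finger_gap: 1.001
```

```bash
cat > fin.py <<'E'
from fit import *
state()
w=snapshot("wrist"); cv2.imwrite("pics/w13.png",w["pixels"][:,:,::-1])
im=sc["pixels"][:,:,::-1]; cv2.imwrite("pics/s13.png",cv2.resize(im[90:240,270:430],None,fx=4.5,fy=4,interpolation=2))
cv2.imwrite("pics/t13.png",cv2.resize(tp["pixels"][150:240,160:320,::-1],None,fx=5,fy=5,interpolation=2))
T=np.array([.546,.2077,-.003]); c,s_=np.cos(T[2]),np.sin(T[2])
for col,y in(("red",-.09),("blu",0),("yel",.09)):
    g=T[:2]+y*np.array([-s_,c])
    for k,s in S2.items():
        e=proj(s,[*g,.074])[0]
        bs=[b for b in blob(mask(s,col),9) if np.hypot(*(b[2]-e))<8 and b[1][4]>20]
        if not bs: print(col,k,"not seen"); continue
        ct=hull(bs[0][3]); f=lambda p: np.array(dist(s,cyl(p,.0135,.066,.082),ct))-.5
        o=least_squares(f,g,x_scale=.01,diff_step=1e-4); d=o.x-g
        print(col,k,"dx,dy tray mm",((c*d[0]+s_*d[1])*1e3).round(1),((-s_*d[0]+c*d[1])*1e3).round(1),"rms",np.sqrt((f(o.x)**2).mean()).round(2))
E
python3 fin.py
```

```text
t 27.2 p [0.5452 0.1121 0.2253] x [-0.  0. -1.] jawdeg 0.21 F [-0.8  0.4  0.9] gap 0.995 q7 [-0.76  0.32  0.61  1.86 -0.21  1.02 -0.06]
red sc dx,dy tray mm 0.9 2.0 rms 0.93
red tp not seen
blu sc dx,dy tray mm -0.3 1.6 rms 0.99
blu tp not seen
yel sc dx,dy tray mm -1.3 0.7 rms 0.94
yel tp not seen
```

View pics/s13.png

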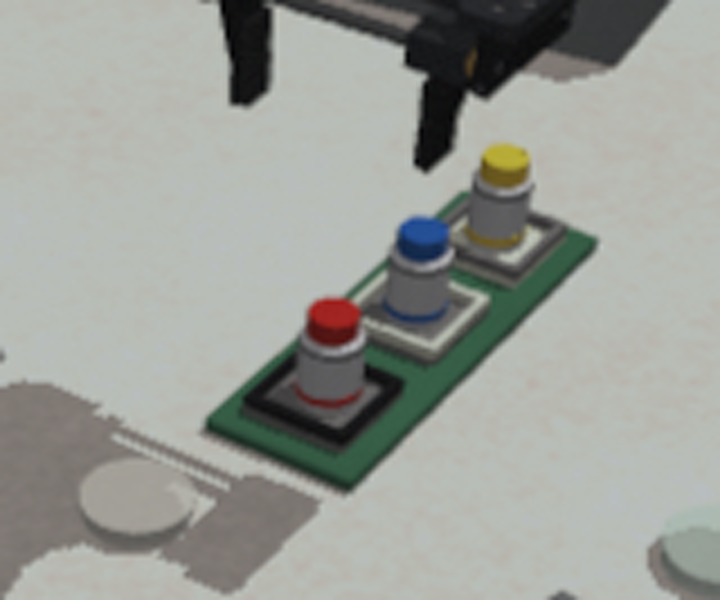

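View pics/w13.png

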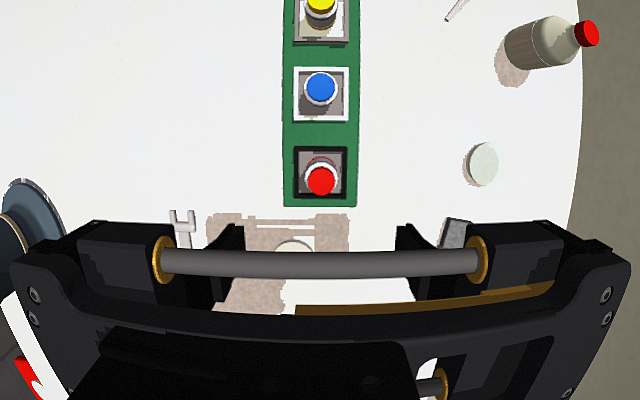

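All three stand upright inside their nests, in the order yellow (left), blue (middle), red (right). They are within about 2 mm of centre in the scene view, and the arm is clear. Handing in.

```bash
python3 -c "
from plant import job_done
print(job_done())"
```

```text
the job is handed in; nothing more can be done
None
```

All three objectives are in the green tray in reverse order, and I handed the job in at about 27 s; it returns no verdict. Seen from the robot, red (leftmost in the rack) is in the rightmost nest with the black rim, blue is in the middle nest with the white rim, and yellow is in the leftmost nest with the grey rim. Each was gripped on its barrel at 20 N, lowered until the force reading showed about 3–4 N of floor contact, then released.

**Last checks:** The scene and wrist pictures show all three upright inside their rims, with the fingers open and the arm clear. The scene-camera fit puts each one within about 2 mm of its nest centre; the limit is 10 mm.

**What could not be checked or disagreed:** The top camera did not give a second reading, because the fit found no caps in its picture. The cameras also disagreed by a few mm (up to about 5 mm) on the tray's y position, so I centred each objective on what the wrist camera showed.

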